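Walk the paint can clear, trip the organizer's catch and pack the flashlights

ROBOT

A 6-joint arm with a two-finger parallel gripper is mounted at the origin on the work surface. World frame = base frame: x ahead of the robot, y to its left, z up, the work surface at z = 0. Lengths are in mm, angles in rad, forces in N, time in s.
With the tool pointing down it reaches from about 300 to 775 mm from the base axis. Payload 14.6 kg.
Tool frame: the origin (TCP) lies on the centre line of the jaws, within the pads' length; the fingertips stand 11 mm ahead of it and the grasp point (between the pads) lies 8 mm behind it; x points along the fingers, y is the direction in which the jaws open and shut, and the axes are right-handed (so a half turn about x gives the same grasp; the last joint's range is limited). The gripper opens to 94 mm and grips with 3 to 60 N. Pads are 16 mm wide; open, the fingers measure 119 mm over their backs; the gripper's body (75 mm by 177 mm) begins 78 mm behind the grasp point.
Start: joints at [1.209, 0.3, 1.521, -0, 1.321, -0.067], TCP at [159.799, 526.264, 216.446] pointing down, gripper open.
Joint ranges: [-3.03, 3.03], [-0.79, 2.21], [0.23, 2.52], [-1.04, 4.18], [0, 3.07], [-2.55, 2.55]. Speed limits (rad/s): [2.22, 2.22, 2.57, 3.14, 3.14, 3.14].

INTERFACE

Orientations are given as [roll, pitch, yaw] about the fixed x, y, z axes, in that order (R = Rz(yaw) Ry(pitch) Rx(roll)).
In Python, from cell import manip gives the robot as it stands.
- The arm moves only by the shell command python3 -m handwheel 'ROWS' [OPENING] [FORCE]. ROWS is JSON, a list of rows, each a list of 2 entries, a list of its own where there are three numbers: the shift along the tool's x, y, z in mm, then the turn about the tool's x in rad. In form: [[[x, y, z], spin], ...]. A call has exactly 10 rows; each row shifts and turns the commanded pose from where the row before left it, along the tool's axes as they then stand; what a row does not reach is not made up. A row lasts 1/8 s, in which the tool goes at most 62.5 mm and 10.7 degrees, less where a joint would pass 70% of its speed; a pose out of reach is approached as far as the arm can. A call with a gripper value outside its range is refused whole. OPENING is the closure in counts, from 0 (fully open) to 255 (shut), set as the call begins (- or left out, the last holds). The fingers move at their own pace and stop on an object; FORCE is the grip in N (left out, the last holds). Time passes only in rows, so rows that do not move let the fingers close, or fill a call up. It gives the time, the measured TCP pose, the force and the opening at its end, in the units of the state.
- manip.read_state(): the state, without advancing time (a new reading comes with each control period).
- manip.camera(name): name is "scene" or "top" or "wrist"; returns a dict with "pixels" (420x560x3 uint8, red, green, blue), "z_map" (420x560 float32, mm along the optical axis (not along the pixel's ray), 0 where there is no reading), "mtx" (3x3 intrinsics, pixels), "xyz" and "orientation" of the camera in the world. Camera axes: x right, y up, looking along -z (the intrinsics and any distortion apply to the point x, -y, -z); pixel columns grow to the right and rows downward; lengths in mm; the calibration is good to about 2 mm. A picture is of the moment at which its call begins.
- manip.sign_off(): hands the job in, once; it reports no verdict.
Trained networks look in the newest picture that a camera, given by its name, has taken for a name from the list of things; names that differ only in an ending like _2 or _b are one class to them, and where a whole thing is asked for, a point or a joint stands for the part that bears it (a point fixed in the world has none). Each returns a list of dicts, best first, with "confidence" (0 to 1); they miss things now and then, are a little off and sometimes report something else, mostly with a low value. They report only what shows in the picture. A call takes as long as a camera call. They do not tell look-alikes from the thing itself.
- manip.cut_out(target, camera): "region" (420x560 bool, what is visible of it) and "centre" ([column, row] in pixels, amid what is visible of it).
The state is a dict: "clock": time; "joints": joint angles; "qd": joint speeds; "effort": joint torques, N m; "eef_pos": TCP position; "eef_rot": TCP orientation; "wrist_force": force on the tool from outside, world axes, zero at the start; "moment": the same for the moment, N m; "finger_gap": finger opening in mm.
Only numpy, scipy, OpenCV 4.12 (cv2) and the standard library are available. Lean on these libraries where they do the work, as an engineer would, in place of code of your own. Each camera call takes 0.05 s, during which the arm holds its last target. There are 200 camera calls.

TASK

The tall paint can has been left in front of the release hole in the end wall of the grey organizer: without ever lifting it clear of the shelf, tip it up and walk it away on its bottom corners, in generous swings, one corner and then another, until it stands upright and let go with all four corners on the cork mat. Then poke the wooden release pin into the hole to push the spring catch inward so that the lid springs open, and move every flashlight that is in the organizer into the white tote. To finish, the pin lies in the trough of the maple pen block again and the lid is pressed shut and caught, with the other things on the shelf left alone.

Things in the scene. Friction and masses are not known exactly. Their poses are not given: they have to be found in the camera images.
- can: tall rectangular steel paint can, loose, 120 (own x) by 76 (own y) by 172 mm, about 0.85 kg. Origin: centre of its underside, z up. On top a black grip bar to pinch from above: 88 mm along own x, 18 mm wide, 12 mm high, middle 210 mm above the underside, 32 mm free space below it. Small screw cap near the top's +x +y corner. It starts 20 to 35 mm from the organizer's end wall, broad side to it
- foot_a (a point): bottom corner of the can at own (+60, +38, 0) mm. In the first swing one corner should stay within 25 mm of its starting place while the diagonally opposite one is carried over 45 mm, the can leaning more than 0.07 rad
- foot_b (a point): bottom corner of the can at own (-60, +38, 0) mm
- foot_c (a point): bottom corner of the can at own (-60, -38, 0) mm
- foot_d (a point): bottom corner of the can at own (+60, -38, 0) mm
- mat: flat cork mat fixed on the shelf, 170 (own x) by 130 (own y) by 4 mm thick. Origin: centre of its underside. The can may stand on it at any angle that keeps all four corners on it
- organizer: grey plastic organizer, fixed, 160 (own x) by 260 (own y) by 85 mm, walls 5 mm. Origin: centre of its underside. Release hole in the end wall at own y +130 mm. Inside, a liner 30 mm above the shelf spans own y -125 to +87 mm; on it lie the flashlights, along own x, 66 mm apart, 25 mm free beside the outer barrels. A 68 mm high divider at own y +89 mm closes off the cell of the catch
- release_hole (a point): centre of the round 22 mm release hole, on the outer face of the organizer's end wall, at organizer own (-20, +130, 42) mm, axes as the organizer's: the hole runs along own -y. The wall is 5 mm thick and the steel catch plate stands another 8 mm behind it.
- catch (a joint): travel of the spring catch, m: 0 at rest, grows to 0.012 as it is pushed inward (organizer -y); 2 N to start it, 5 N at the end. The lid is let go at about 0.005 to 0.007
- lid (a joint): angle of the flip-top lid, rad: about 0.01 shut and caught, 1.75 fully open, hinged on the organizer's +x wall. A spring opens it in about a second once the catch is pushed and holds it open. It is shut by pushing its outer face round and down (1 to 2 N, a few N more for the last 15 mm); the catch then snaps over by itself
- lid_hinge (a point): middle of the lid's hinge line, at organizer own (80, 0, 85) mm; the hinge line runs along organizer y. The lid reaches 164 mm from the hinge line to its free edge and is 264 mm wide along organizer y; its outer (upper) face lies 7 mm off the hinge line
- pin: the wooden release pin, loose, 45 g: a brown handle 60 mm long (own x), 24 mm wide (own y), 32 mm high, with a round 10 mm dowel that sticks 60 mm out of its +x end, on the handle's mid-height (16 mm up). Origin: centre of the handle's underside. It starts in the pen block's trough, dowel towards the pen holes, and may be laid back either way round
- pin_tip (a point): tip of the dowel, at pin own (90, 0, 16) mm
- penblock: maple pen block, fixed, 200 (own x) by 76 (own y) mm. Its trough takes own x -95 to +60 mm, own y -33 to +33 mm; trough floor 6 mm and rim 12 mm above the shelf. At the +x end stands a 40 mm high block with three pen holes. Origin: centre of its underside
- tote: open white plastic tote, 190 (own x) by 160 (own y) by 60 mm tall, walls and floor 4 mm, loose, 0.4 kg. Origin: centre of its underside
- light_a: one of up to three equal steel flashlights, 115 mm long along own x, barrel 26 mm thick, six-sided ends 30 mm thick, 0.12 kg. Origin: on its underside below mid-length (barrel axis 15 mm above it). Absent when None
- light_b: one of up to three equal steel flashlights, 115 mm long along own x, barrel 26 mm thick, six-sided ends 30 mm thick, 0.12 kg. Origin: on its underside below mid-length (barrel axis 15 mm above it). Absent when None
- light_c: one of up to three equal steel flashlights, 115 mm long along own x, barrel 26 mm thick, six-sided ends 30 mm thick, 0.12 kg. Origin: on its underside below mid-length (barrel axis 15 mm above it). Absent when None
- tealight: bystander: frosted glass tealight holder, 64 mm wide, 60 mm tall; leave alone
- keycap: bystander: blue silicone key cap, 70 by 34 by 14 mm; leave alone
- shoebrush: bystander: shoe brush, 150 by 50 by 45 mm; leave alone
- jar: bystander: amber glass jar, 68 mm wide, 85 mm tall; leave alone
- bottle: bystander: white bottle, 60 mm wide, 190 mm tall; leave alone
- woodbox: bystander: dark wooden box, 90 by 130 by 55 mm; leave alone
Things that resemble listed ones, but are neither listed nor needed, are in the scene too. What is shaped like the pin but blue is not meant.

How it is judged:
By the outcome, as a careful person would: the job done as asked, in the order asked, and still so for the second after the job is handed in, with the robot touching nothing.
Of light_a, light_b, light_c only 1 to 3 are there at a start; the rules pass over those that are not, and their reading is None.
At some moment in a run one of pin, tote may be knocked a few centimetres aside while the robot is not near it.
Once in a run the grip may slacken for a moment while it holds something.
It also fails if it takes over 210 s, if anything falls off the work surface, if the arm or the gripper's body presses on something with over 40 N, if the wrist force passes 120 N, or if a joint passes its speed limit or range.

## Working session

There is one attempt and no reset: what is moved stays moved. The work goes in short steps, Python scripts to look and compute and a shell command to move; the robot and the scene stay as the last step left them, time stands still between calls to the robot, and variables do not carry over. Pictures are saved under pics/ and viewed, about 12 in all and at most 16, crops included, and the job is handed in when it is done.

```bash
ls; mkdir -p pics; python3 - <<'E'
from cell import manip
import cv2,numpy as np
s=manip.read_state();print(s)
for n in ("scene","top"):
    c=manip.camera(n);cv2.imwrite(f"pics/{n}0.png",cv2.cvtColor(c["pixels"],cv2.COLOR_RGB2BGR))
    print(n,c["mtx"],c["xyz"],c["orientation"],{k:0 for k in c})
E
```

```text
pics
{'clock': 0.0, 'joints': array([ 1.20938074e+00,  3.00477559e-01,  1.52158829e+00,  2.69909410e-06,
        1.32072217e+00, -6.65941200e-02]), 'qd': array([-0.00131301,  0.00013485,  0.00032331,  0.00013313, -0.0009345 ,
        0.00028032]), 'effort': array([ 1.68177059e-03, -5.31803441e+01, -3.52744889e+01,  7.08556990e-02,
        2.43146508e-02, -1.10098938e-04]), 'eef_pos': array([159.7201911 , 526.02707547, 215.87974014]), 'eef_rot': array([-1.6395775 ,  1.56960096, -1.93439964]), 'wrist_force': array([-0.25104512,  0.16476134,  0.55298153]), 'moment': array([ 0.03837042,  0.00219809, -0.00651937]), 'finger_gap': 94.13866584961947}
scene [[380.07963171   0.         278.49322223]
 [  0.         380.07963171 216.67579723]
 [  0.           0.           1.        ]] [1143.95291919  309.15674009 1060.91604175] [ 0.63017849 -0.00352596  1.93198257] {'pixels': 0, 'z_map': 0, 'mtx': 0, 'xyz': 0, 'orientation': 0}
top [[546.20751087   0.         276.51708386]
 [  0.         546.20751087 206.97773039]
 [  0.           0.           1.        ]] [ 364.05524223   58.02713267 1424.09593389] [ 0.10567717  0.01506629 -1.58864335] {'pixels': 0, 'z_map': 0, 'mtx': 0, 'xyz': 0, 'orientation': 0}
```

View pics/scene0.png

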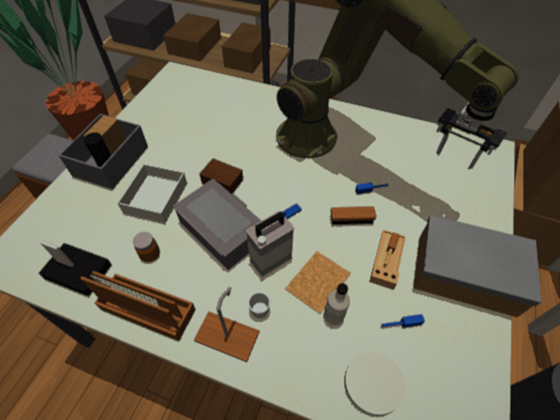

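View pics/top0.png

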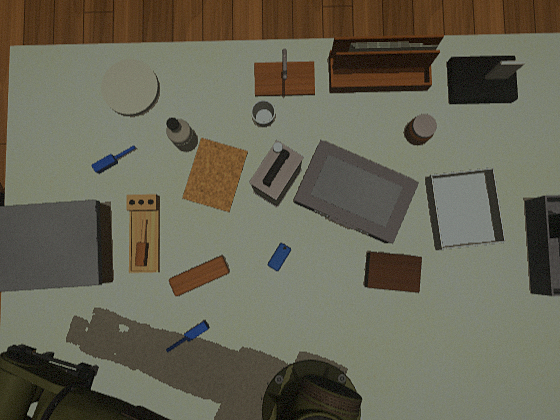

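```bash
cat > h.py <<'E'
from cell import manip
import cv2,numpy as np,sys
from scipy.spatial.transform import Rotation as Ro
np.set_printoptions(precision=3,suppress=True)
def rot(e): return Ro.from_euler('xyz',e).as_matrix()
def cloud(c):
    h,w=c["z_map"].shape;v,u=np.mgrid[:h,:w];z=c["z_map"];K=c["mtx"]
    p=np.stack([(u-K[0,2])/K[0,0]*z,-(v-K[1,2])/K[1,1]*z,-z],-1)
    return p@rot(c["orientation"]).T+c["xyz"]
def proj(c,P):
    q=(np.asarray(P,float)-c["xyz"])@rot(c["orientation"]);K=c["mtx"]
    return np.stack([K[0,0]*q[...,0]/-q[...,2]+K[0,2],K[1,1]*q[...,1]/q[...,2]+K[1,2]],-1)
def save(c,n,box=None,s=1):
    im=cv2.cvtColor(c["pixels"],cv2.COLOR_RGB2BGR)
    if box: im=im[box[1]:box[3],box[0]:box[2]]
    cv2.imwrite(f"pics/{n}.png",cv2.resize(im,None,fx=s,fy=s,interpolation=cv2.INTER_CUBIC))
def rect(P):
    (cx,cy),(a,b),t=cv2.minAreaRect(P[:,:2].astype(np.float32));t=np.radians(t)
    if a<b:a,b,t=b,a,t+np.pi/2
    return np.array([cx,cy]),a,b,(t+np.pi/2)%np.pi-np.pi/2   # long-axis angle
def state():
    s=manip.read_state();R=rot(s["eef_rot"]);return s,R
E
python3 - <<'E'
from h import *
for cam in("top","scene"):
    c=manip.camera(cam);W=cloud(c)
    print(cam,"table z",np.median(W[...,2][(W[...,2]>-30)&(W[...,2]<15)]))
    for n in "can mat organizer pin penblock tote tealight keycap shoebrush jar bottle woodbox".split():
        for d in manip.cut_out(n,cam)[:3]:
            if d["confidence"]<.25: continue
            P=W[d["region"]&(c["z_map"]>0)]
            if len(P)<8: continue
            zt=np.percentile(P[:,2],97)
            Q=P[P[:,2]>zt-8]
            r=rect(Q)
            print(n,round(d["confidence"],2),np.round(d["centre"]),"zt",round(zt),"top:",r[0].round(),round(r[1]),round(r[2]),round(r[3],3))
E
```

```text
top table z -0.22934056806809622
can 0.89 [276. 176.] zt 217 top: [586.  74.] 88 18 -0.585
can 0.35 [469. 206.] zt 61 top: [ 499. -401.] 190 164 0.096
mat 0.74 [214. 172.] zt 9 top: [605. 238.] 174 134 -0.305
mat 0.64 [467. 203.] zt 61 top: [ 499. -401.] 190 164 0.096
mat 0.52 [142. 250.] zt 42 top: [400. 425.] 58 26 -0.02
organizer 0.72 [276. 171.] zt 217 top: [586.  74.] 88 18 -0.585
organizer 0.63 [354. 189.] zt 98 top: [ 541. -119.] 263 175 1.13
pin 0.89 [109. 162.] zt 36 top: [638. 526.] 59 25 -1.049
pin 0.81 [142. 251.] zt 42 top: [400. 425.] 58 26 -0.02
pin 0.8 [190. 330.] zt 36 top: [204. 285.] 59 24 -1.004
penblock 0.78 [144. 228.] zt 42 top: [463. 425.] 179 79 -0.016
tote 0.88 [465. 206.] zt 60 top: [ 499. -400.] 190 163 0.1
tealight 0.78 [265. 112.] zt 63 top: [758. 107.] 63 62 1.156
keycap 0.6 [279. 257.] zt 19 top: [387.  73.] 68 33 -0.578
shoebrush 0.73 [202. 275.] zt 50 top: [343. 276.] 148 49 -1.162
jar 0.56 [420. 128.] zt 89 top: [ 706. -297.] 59 58 -1.302
jar 0.46 [276. 172.] zt 217 top: [586.  74.] 88 18 -0.585
bottle 0.88 [179. 134.] zt 191 top: [696. 312.] 25 24 
[... 434 characters left out ...]
top: [203. 284.] 59 27 -0.96
pin 0.51 [393. 246.] zt 40 top: [399. 425.] 63 23 -0.072
penblock 0.84 [388. 261.] zt 42 top: [530. 423.] 77 44 1.539
tote 0.62 [151. 191.] zt 60 top: [ 495. -380.] 207 194 -1.466
tealight 0.63 [389. 263.] zt 42 top: [472. 423.] 163 76 0.003
tealight 0.57 [255. 308.] zt 62 top: [755. 106.] 61 59 0.385
keycap 0.74 [293. 209.] zt 18 top: [453.  76.] 201 53 0.002
shoebrush 0.73 [354. 216.] zt 48 top: [341. 277.] 149 53 -1.159
jar 0.94 [148. 248.] zt 88 top: [ 704. -295.] 58 57 0.655
bottle 0.58 [337. 306.] zt 190 top: [696. 314.] 25 25 1.526
bottle 0.53 [216. 220.] zt 97 top: [ 543. -111.] 282 177 1.126
woodbox 0.8 [222. 176.] zt 59 top: [ 365. -215.] 139 129 -0.142
```

```bash
cat > plan.py <<'E'
from h import *
import itertools
from scipy.optimize import minimize
s,R=state();print("toolR\n",R)
C={'A':(60,38),'B':(-60,38),'C':(-60,-38),'D':(60,-38)}
def r2(t): return np.array([[np.cos(t),-np.sin(t)],[np.sin(t),np.cos(t)]])
p0=np.array([586,74.]);y0=-.585;T=np.array([605,238.]);yT=-.305
o=np.array([541,-119.]);oy=np.array([np.cos(1.13),np.sin(1.13)])
def run(seq,ph,trace=False):
    p,y=p0.copy(),y0;mc=99;L=[]
    for k,f in zip(seq,ph):
        a=np.array(C[k]);piv=p+r2(y)@a
        for t in np.linspace(0,1,8)[1:]:
            yy=y+f*t;pp=piv-r2(yy)@a
            mc=min(mc,min((pp+r2(yy)@np.array(c)-o)@oy for c in C.values())-130)
        p,y=pp,yy;L.append((k,f,p,y))
    return p,y,mc,L
if __name__=="__main__":
  print("gap0",run('',[])[0:2],[round((p0+r2(y0)@np.array(c)-o)@oy-130) for c in C.values()])
  res=[]
  for n in(3,4,5):
    for seq in itertools.product('ABCD',repeat=n):
        if any(a==b for a,b in zip(seq,seq[1:])):continue
        if n==5 and seq[0] not in 'AB':continue
        def J(ph):
            p,y,mc,_=run(seq,ph)
            return ((p-T)**2).sum()/25+((y-yT)/.05)**2+max(0,12-mc)**2+sum(max(0,abs(f)-.8)**2 for f in ph)*3000+sum(max(0,.38-abs(f))**2 for f in ph)*1000+.5*sum(f*f for f in ph)
        best=min((minimize(J,x0,method='Powell',options=dict(maxiter=6)) for x0 in ([.5*(-1)**i for i in range(n)],[-.5*(-1)**i for i in range(n)])),key=lambda r:r.fun)
        res.append((best.fun,seq,best.x))
    res.sort(key=lambda r:r[0])
    print(n)
    for r in res[:3]: print(round(r[0],2),r[1],r[2],[(q[2].round(),round(q[3],2)) for q in run(r[1],r[2])[3]],run(r[1],r[2])[2])
    if n==4 and res[0][0]<5:break
E
time timeout 500 python3 plan.py
```

```text
toolR
 [[ 0.     0.291  0.957]
 [ 0.     0.957 -0.291]
 [-1.     0.     0.   ]]
gap0 (array([586.,  74.]), -0.585) [93, 110, 35, 18]
3
34.78 ('C', 'B', 'D') [ 0.545  0.747 -0.839] [(array([576., 111.]), np.float64(-0.04)), (array([588., 161.]), np.float64(0.71)), (array([604., 217.]), np.float64(-0.13))] 26.8153628624909
39.93 ('C', 'A', 'C') [ 0.363 -0.842  0.812] [(array([582.,  99.]), np.float64(-0.22)), (array([586., 157.]), np.float64(-1.06)), (array([592., 213.]), np.float64(-0.25))] 23.695131716199512
52.51 ('B', 'A', 'C') [ 0.495 -0.845  0.803] [(array([613.,  96.]), np.float64(-0.09)), (array([610., 154.]), np.float64(-0.94)), (array([609., 209.]), np.float64(-0.13))] 25.373750740153497
4
0.72 ('A', 'C', 'A', 'C') [-0.436  0.679 -0.606  0.644] [(array([593., 104.]), np.float64(-1.02)), (array([599., 151.]), np.float64(-0.34)), (array([602., 193.]), np.float64(-0.95)), (array([605., 238.]), np.float64(-0.3))] 18.3492314963828
0.82 ('C', 'D', 'A', 'C') [ 0.72  -0.565 -0.564  0.69 ] [(array([569., 121.]), np.float64(0.13)), (array([595., 151.]), np.float64(-0.43)), (array([601., 190.]), np.float64(-0.99)), (array([605., 238.]), np.float64(-0.3))] 29.80033615636762
0.85 ('A', 'C', 'B', 'A') [-0.53   0.8    0.628 -0.619] [(array([596., 110.]), np.float64(-1.11)), (array([605., 164.]), np.float64(-0.31)), (array([628., 201.]), np.float64(0.31)), (array([605., 238.]), np.float64(-0.31))] 18.564212356352357
real	2m18.791s
user	2m18.639s
sys	0m0.205s
```

```bash
python3 - <<'E'
from h import *
c=manip.camera("top");save(c,"crop1",(80,100,320,300),3.2)
E
```

```text
(no output)
```

View pics/crop1.png

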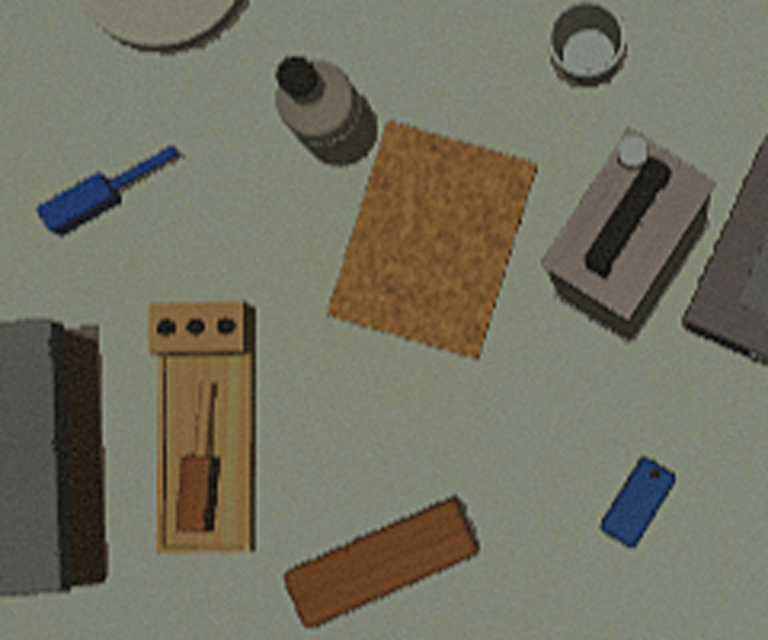

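```bash
cat > plan2.py <<'E'
from h import *
import itertools
from multiprocessing import Pool
from scipy.optimize import minimize
C={'A':(60,38),'B':(-60,38),'C':(-60,-38),'D':(60,-38)};PART=dict(A='D',D='A',B='C',C='B')
def r2(t): return np.array([[np.cos(t),-np.sin(t)],[np.sin(t),np.cos(t)]])
p0=np.array([586,74.]);y0=-.585;T=np.array([605,238.]);yT=-.305
o=np.array([541,-119.]);oy=np.array([np.cos(1.13),np.sin(1.13)]);RM=r2(-.305).T
def inm(q): # >0 inside mat by mm
    m=RM@(q-T);return min(85-abs(m[0]),65-abs(m[1]))
def run(seq,ph):
    p,y=p0.copy(),y0;pen=0;L=[]
    for k,f in zip(seq,ph):
        a=np.array(C[k]);piv=p+r2(y)@a;i=inm(piv);pen+=max(0,6-abs(i))**2
        for t in np.linspace(0,1,6):
            yy=y+f*t;pp=piv-r2(yy)@a
            pen+=max(0,13-min((pp+r2(yy)@np.array(c)-o)@oy-130 for c in C.values()))**2
            if i<0: pen+=max(0,4+inm(pp+r2(yy)@np.array(C[PART[k]])))**2
        p,y=pp,yy;L.append((k,round(f,2),'mat' if i>0 else 'table',p.round(),round(y,2)))
    return p,y,pen,L
def solve(seq):
    def J(ph):
        p,y,pen,_=run(seq,ph)
        return ((p-T)**2).sum()/25+((y-yT)/.05)**2+pen+sum(max(0,abs(f)-.8)**2*3000+max(0,.4-abs(f))**2*1000 for f in ph)
    n=len(seq)
    b=min((minimize(J,[g*.5*(-1)**i for i in range(n)],method='Powell',options=dict(maxiter=5)) for g in(1,-1)),key=lambda r:r.fun)
    return b.fun,seq,b.x
if __name__=="__main__":
  for n in(4,5):
    S=[q for q in itertools.product('ABCD',repeat=n) if all(a!=b for a,b in zip(q,q[1:])) and (n==4 or (q[0] in 'AC' and sum(c in 'CD' for c in q)<=2))]
    with Pool() as P: res=sorted(P.map(solve,S,chunksize=2),key=lambda r:r[0])
    for r in res[:4]:
        print(round(r[0],2),''.join(r[1]));[print('   ',*l) for l in run(r[1],r[2])[3]]
    if res[0][0]<3:break
E
nproc; time timeout 560 python3 plan2.py
```

```text
4
0.42 BABA
    B 0.75 table [622. 111.] 0.17
    A -0.55 table [605. 146.] -0.39
    B 0.8 mat [634. 194.] 0.42
    A -0.74 mat [605. 236.] -0.32
1.81 CDAC
    C 0.58 table [575. 113.] -0.0
    D -0.37 table [593. 132.] -0.38
    A -0.7 table [601. 181.] -1.08
    C 0.78 mat [608. 234.] -0.3
3.29 CABD
    C 0.8 table [565. 125.] 0.22
    A -0.52 mat [547. 157.] -0.3
    B 0.67 table [571. 197.] 0.37
    D -0.71 mat [597. 239.] -0.34
7.33 CABA
    C 0.61 table [574. 115.] 0.03
    A -0.8 table [563. 170.] -0.78
    B 0.81 mat [608. 203.] 0.04
    A -0.4 mat [597. 229.] -0.36
real	0m30.155s
user	1m56.124s
sys	0m0.171s
```

```bash
python3 -m handwheel '[[[-35,0,0],0],[[-35,0,0],0],[[0,-20,35],0],[[0,-22,38],0],[[0,-22,38],0],[[0,-22,38],0],[[0,-22,38],0],[[0,-22,38],0],[[0,-22,38],0],[[0,-22,38],0]]' 0 20
python3 -m handwheel '[[[0,-22,38],0],[[0,-22,38],0],[[0,-22,38],0],[[0,-22,38],0],[[0,-22,38],0],[[0,-22,38],0],[[0,-22,38],0.1],[[0,0,0],0.1],[[0,0,0],0.09],[[0,0,0],0]]'
python3 - <<'E'
from h import *
s,R=state();print(R,s['joints'])
c=manip.camera("wrist");W=cloud(c);save(c,"wrist1")
print(c["xyz"],c["orientation"])
m=(W[...,2]>203)&(W[...,2]<225)
P=W[m];print(len(P),rect(P),np.percentile(P[:,2],[5,50,95]))
E
```

```text
clock: 2.7
eef_pos: [398.1, 271.1, 286.6]
eef_rot: [0.817, 1.57, 0.523]
wrist_force: [0.8, 1.7, -0.6]
finger_gap: 94.3
clock: 3.95
eef_pos: [607.1, 47.6, 286.3]
eef_rot: [-2.335, 1.571, -2.92]
wrist_force: [-0.3, 1.0, 0.7]
finger_gap: 94.2
[[-0.     0.552  0.834]
 [-0.     0.834 -0.552]
 [-1.    -0.    -0.   ]] [ 0.018  0.396  1.233 -0.     1.513 -0.968]
[537.213  92.974 453.467] [-0.289 -0.     0.987]
3343 (array([684.546,  55.253]), 288.60784912109375, 49.0428352355957, np.float64(-0.1776043488846213)) [208.786 214.591 215.73 ]
```

View pics/wrist1.png

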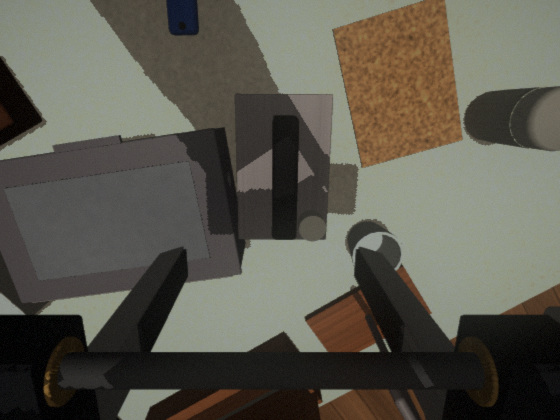

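```bash
python3 - <<'E'
from h import *
c=manip.camera("wrist");W=cloud(c)
m=np.zeros(W.shape[:2],bool);m[105:245,262:308]=1
m&=(W[...,2]>206)&(W[...,2]<222);P=W[m];r=rect(P);print(r,np.median(P[:,2]))
m=np.zeros(W.shape[:2],bool);m[90:245,230:335]=1
m&=(W[...,2]>165)&(W[...,2]<178);P=W[m];r2=rect(P);print(r2)
s,R=state();d=np.r_[r[0],202]-s['eef_pos'];print(s['eef_pos'],R.T@d)
# organizer top face in wrist
d=manip.cut_out("organizer","wrist")
for q in d[:2]:
    P=W[q["region"]];P=P[(P[:,2]>82)&(P[:,2]<100)];print(q["confidence"],rect(P),np.median(P[:,2]))
for q in manip.cut_out("mat","wrist")[:2]:
    P=W[q["region"]];P=P[(P[:,2]<12)];print("mat",q["confidence"],q["centre"],rect(P))
E
```

```text
(array([584.421,  73.673]), 86.92596435546875, 17.95220184326172, np.float64(-0.5815327824777192)) 214.6317048044193
(array([584.752,  73.144]), 120.17253112792969, 76.0884780883789, np.float64(-0.585975667545271))
[607.002  47.731 286.47 ] [ 84.469   9.24  -33.129]
0.95 (array([ 539.652, -119.997]), 264.1956481933594, 175.96542358398438, np.float64(1.1319824802925784)) 92.15864577195111
0.23 (array([0., 0.]), 0.0, 0.0, np.float64(0.0)) nan
mat 0.8 [397.8, 79.6] (array([605.427, 238.46 ]), 172.29446411132812, 132.85731506347656, np.float64(-0.306586433641284))
  return _methods._mean(a, axis=axis, dtype=dtype,
  ret = ret.dtype.type(ret / rcount)
```

```bash
python3 -m handwheel '[[[0,9.2,-33],0],[[15,0,0],0],[[20,0,0],0],[[20,0,0],0],[[20,0,0],0],[[9.5,0,0],0],[[0,0,0],0],[[0,0,0],0],[[0,0,0],0],[[0,0,0],0]]'
python3 -m handwheel '[[[0,0,0],0],[[0,0,0],0],[[0,0,0],0],[[0,0,0],0],[[0,0,0],0],[[0,0,0],0],[[0,0,0],0],[[0,0,0],0],[[0,0,0],0],[[0,0,0],0]]' 255 25
python3 -m handwheel '[[[-1.8,0,-6.9],0],[[0,0,0],0],[[-1.6,0,-6.9],0],[[0,0,0],0],[[-1.4,0,-6.9],0],[[0,0,0],0],[[-1.2,0,-7],0],[[0,0,0],0],[[0,0,0],0],[[0,0,0],0]]'
python3 - <<'E'
from h import *
s,R=state();print(s["wrist_force"],s["moment"],s["joints"])
c=manip.camera("scene");save(c,"lean1",(180,150,420,330),3.2)
E
```

```text
clock: 5.4
eef_pos: [584.7, 73.6, 202.3]
eef_rot: [0.665, 1.57, 0.081]
wrist_force: [-0.6, -0.1, -0.8]
finger_gap: 94.1
clock: 6.65
eef_pos: [584.7, 73.6, 202.0]
eef_rot: [1.174, 1.571, 0.589]
wrist_force: [1.0, 1.4, -1.2]
finger_gap: 17.8
clock: 7.9
eef_pos: [561.5, 88.8, 207.9]
eef_rot: [-2.307, 1.571, -2.892]
wrist_force: [0.8, -0.7, -9.1]
finger_gap: 17.5
[ 0.769 -0.657 -9.141] [-0.088 -0.12  -0.058] [ 0.092  0.348  1.478 -0.     1.316 -0.893]
```

View pics/lean1.png

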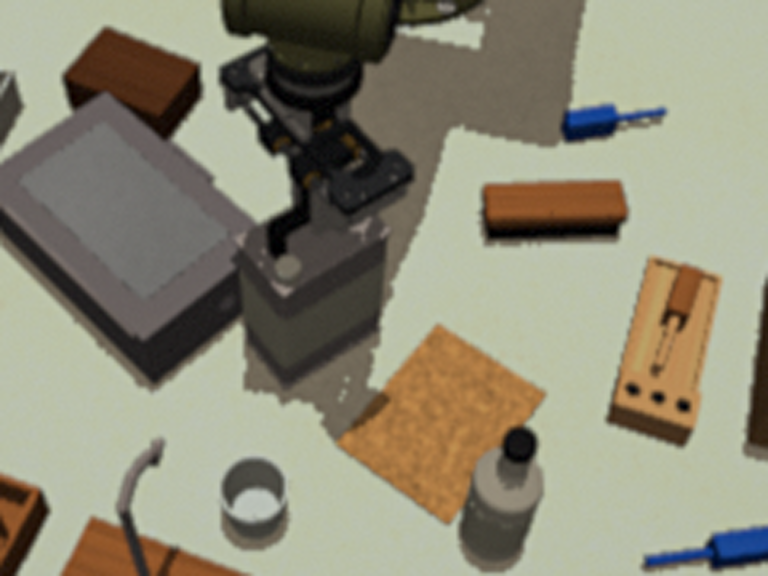

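```bash
cat > tilt.py <<'E'
from h import *
def tilt(show=True):
    c=manip.camera("scene");W=cloud(c);d=manip.cut_out("can","scene")[0]
    P=W[d["region"]&(c["z_map"]>0)]
    T=P[(P[:,2]>155)&(P[:,2]<200)]
    # top plane by ransac
    rng=np.random.default_rng(0);best=0
    for _ in range(300):
        q=T[rng.choice(len(T),3,False)];n=np.cross(q[1]-q[0],q[2]-q[0]);n/=np.linalg.norm(n)+1e-9
        if abs(n[2])<.9:continue
        i=abs((T-q[0])@n)<2.5
        if i.sum()>best:best=i.sum();I=i
    Q=T[I];m=Q.mean(0);n=np.linalg.svd(Q-m)[2][2];n*=np.sign(n[2])
    s,R=state();print("conf",d["confidence"],"npts",best,"top mean",m,"n.u,v",n@R[:,2],n@R[:,1],"bottom z pct",np.percentile(P[:,2],[.2,1,3]))
    print("top height at centre ref:",m[2])
if __name__=="__main__":
    tilt();s,R=state();print(s["wrist_force"],s["moment"],s["finger_gap"])
E
python3 tilt.py
```

```text
conf 0.7 npts 416 top mean [576.389  91.758 177.447] n.u,v -9.971324317332383e-05 0.0004431437288622347 bottom z pct [-2.765  1.812  9.257]
top height at centre ref: 177.44744691009748
[-0.278  0.465 -8.029] [ 0.04   0.016 -0.028] 17.481889185590475
```

```bash
python3 -m handwheel '[[[0,0,7],0],[[0,0,7],0],[[0,0,7],0],[[0,0,6.7],0],[[3,0,0],0],[[2,0,0],0],[[1,0,0],0],[[0.5,0,0],0],[[0,0,0],0],[[0,0,0],0]]'
python3 tilt.py; python3 - <<'E'
from h import *
c=manip.camera("wrist");W=cloud(c)
m=(W[...,2]>150)&(W[...,2]<200)
s,R=state()
c=manip.camera("scene");W=cloud(c);d=manip.cut_out("can","scene")[0]["region"]
Q=(W-s["eef_pos"])@R   # tool frame: x down,y=v,z=u
for u in range(24,60,6):
  print(u,[ (round(np.percentile(W[...,2][mm],90)) if (mm:=d&(abs(Q[...,2]-u)<3)&(abs(Q[...,1]-v)<3)).sum()>2 else None) for v in range(6,42,6)])
E
```

```text
clock: 9.3
eef_pos: [584.9, 73.5, 202.2]
eef_rot: [0.531, 1.569, -0.054]
wrist_force: [0.6, -2.4, 0.8]
finger_gap: 17.8
conf 0.81 npts 400 top mean [601.932  76.251 171.944] n.u,v -0.0020590821337382365 0.005202784761281438 bottom z pct [-2.172  0.532  4.289]
top height at centre ref: 171.9437764107281
[ 2.542 -2.149  2.341] [-0.478 -0.331  0.032] 18.262830179605437
24 [217, 192, 173, 172, 173, 163]
30 [217, None, None, None, 171, 158]
36 [216, None, 188, 187, 188, 163]
42 [214, 206, 190, 186, 190, 173]
48 [173, None, 192, 190, 190, 168]
54 [172, 173, 172, 189, 183, 155]
```

```bash
python3 -m handwheel '[[[0,0,0],0],[[0,0,0],0],[[0,0,0],0],[[-2,0,0],0],[[0,0,8],0],[[0,0,8],0],[[0,0,6],0],[[0,0,0],0],[[0,0,0],0],[[0,0,0],0]]' 150 8
python3 -m handwheel '[[[0,0,0],0],[[0,0,0],0],[[0,0,0],0],[[0,0,0],0],[[0,0,0],0],[[0,0,0],0],[[0,0,0],0],[[0,0,0],0],[[0,0,0],0],[[0,0,0],0]]' 255 8
python3 -m handwheel '[[[-0.8,0,-2.1],0],[[-0.8,0,-2.1],0],[[-0.8,0,-2.1],0],[[-0.7,0,-2.1],0],[[-0.7,0,-2.2],0],[[0,0,0],0],[[0,0,0],0],[[0,0,0],0],[[0,0,0],0],[[0,0,0],0]]'
python3 tilt.py
```

```text
clock: 10.8
eef_pos: [602.9, 61.5, 203.5]
eef_rot: [0.82, 1.571, 0.235]
wrist_force: [-0.9, -0.2, 0.3]
finger_gap: 38.6
clock: 12.05
eef_pos: [603.0, 61.5, 203.5]
eef_rot: [1.166, 1.571, 0.581]
wrist_force: [-0.9, 2.2, 0.0]
finger_gap: 17.9
clock: 13.3
eef_pos: [594.1, 67.3, 207.1]
eef_rot: [-2.291, 1.571, -2.876]
wrist_force: [1.6, -1.6, -1.9]
finger_gap: 18.0
conf 0.77 npts 370 top mean [594.868  81.311 174.927] n.u,v -0.04791218045396112 -0.011264040529854157 bottom z pct [-2.527  0.297  6.057]
top height at centre ref: 174.92713703391823
[ 1.844 -1.19  -2.652] [-0.154 -0.203  0.012] 17.976602268813103
```

```bash
python3 -m handwheel '[[[-0.7,0,-2.2],0],[[-0.7,0,-2.2],0],[[-0.7,0,-2.2],0],[[-0.6,0,-2.2],0],[[-0.6,0,-2.2],0],[[-0.6,0,-2.1],0],[[-0.6,0,-2.1],0],[[-0.5,0,-2.1],0],[[0,0,0],0],[[0,0,0],0]]'
python3 tilt.py
python3 -m handwheel '[[[0,4.16,2.7],-0.075],[[0,4.16,2.7],-0.075],[[0,4.16,2.7],-0.075],[[0,4.16,2.7],-0.075],[[0,4.16,2.7],-0.075],[[0,4.16,2.7],-0.075],[[0,4.16,2.7],-0.075],[[0,4.16,2.7],-0.075],[[0,4.16,2.7],-0.075],[[0,4.16,2.7],-0.075]]'
python3 tilt.py
```

```text
clock: 14.65
eef_pos: [579.7, 76.8, 212.2]
eef_rot: [-2.428, 1.571, -3.013]
wrist_force: [0.4, -0.9, -4.0]
finger_gap: 18.0
conf 0.96 npts 378 top mean [581.98   89.32  179.101] n.u,v -0.12090241826123618 0.00823255775309322 bottom z pct [ 1.335  8.847 16.959]
top height at centre ref: 179.10110113357356
[ 0.946 -0.286 -3.64 ] [-0.104 -0.198 -0.023] 18.063212326048678
clock: 16.0
eef_pos: [614.8, 109.9, 211.2]
eef_rot: [3.024, 1.568, -3.092]
wrist_force: [-0.3, -0.2, -8.5]
finger_gap: 18.2
conf 0.63 npts 357 top mean [618.252 115.097 179.485] n.u,v -0.0949408059431916 0.012633932645687497 bottom z pct [-0.762 13.179 19.599]
top height at centre ref: 179.48509412169167
[-0.565 -0.864 -7.881] [-0.068  0.049 -0.045] 17.762608454989493
```

```bash
python3 -m handwheel '[[[1.2,0,0],0],[[0,0,0],0],[[0.8,0,3.5],0],[[0.9,0,3.5],0],[[1.0,0,3.5],0],[[1.0,0,3.5],0],[[1.0,0,3.5],0],[[1.0,0,3.5],0],[[1.0,0,3.5],0],[[0.9,0,3.4],0]]'
python3 tilt.py
```

```text
clock: 17.35
eef_pos: [643.7, 113.8, 206.0]
eef_rot: [-0.285, 1.567, -0.121]
wrist_force: [-2.5, -3.7, 11.3]
finger_gap: 17.8
conf 0.79 npts 368 top mean [641.225 116.914 175.668] n.u,v 0.026180466030404796 -0.00041001857470575754 bottom z pct [-3.197 -1.096  3.44 ]
top height at centre ref: 175.66841884105597
[-3.622 -3.845 10.283] [-0.692  0.494  0.021] 17.87114827512018
```

```bash
python3 -m handwheel '[[[0,0,0],0],[[0,0,0],0],[[0,0,0],0],[[0,0,0],0],[[0,0,0],0],[[0,0,0],0],[[0,0,0],0],[[0,0,0],0],[[0,0,0],0],[[0,0,0],0]]' 150 10
cat > canpose.py <<'E'
from h import *
s,R=state()
c=manip.camera("wrist");W=cloud(c)
d=[q for q in manip.cut_out("can","wrist") if q["confidence"]>.3]
reg=np.zeros(W.shape[:2],bool)
for q in d[:1]: reg|=q["region"]
P=W[reg]; T=P[(P[:,2]>166)&(P[:,2]<180)];print("top wrist",rect(T),len(T))
c=manip.camera("top");W=cloud(c);q=manip.cut_out("can","top")[0];P=W[q["region"]];T=P[(P[:,2]>166)&(P[:,2]<180)];print("top cam",q["confidence"],rect(T),len(T))
u=R[:,2];print("tool",s["eef_pos"],"z-axis yaw",np.arctan2(u[1],u[0]),s["joints"])
E
python3 canpose.py; python3 tilt.py
```

```text
clock: 18.7
eef_pos: [642.7, 114.4, 203.4]
eef_rot: [2.638, 1.571, 2.803]
wrist_force: [-0.5, 0.2, -0.3]
finger_gap: 38.7
top wrist (array([618.696, 100.556]), 120.27689361572266, 76.15699768066406, np.float64(0.19257952007597545)) 15837
conf 0.56 npts 346 top mean [645.015 104.334 173.201] n.u,v -0.003374954652476379 -0.0549025156453665 bottom z pct [-2.674 -0.726  4.675]
top height at centre ref: 173.20096061091743
[-1.072  0.588  0.219] [ 0.023 -0.039  0.016] 39.0442951381647Traceback (most recent call last):
  File "canpose.py", line 8, in <module>
    c=manip.camera("top");W=cloud(c);q=manip.cut_out("can","top")[0];P=W[q["region"]];T=P[(P[:,2]>166)&(P[:,2]<180)];print("top cam",q["confidence"],rect(T),len(T))
                                       ~~~~~~~~~~~~~~~~~~~~~~~~~~^^^
IndexError: list index out of range
```

```bash
python3 - <<'E'
from h import *
a=manip.camera("scene");b=manip.camera("wrist")
im=[cv2.resize(a["pixels"][150:330,180:420],(400,300)),cv2.resize(b["pixels"],(400,300))]
cv2.imwrite("pics/two.png",cv2.cvtColor(np.hstack(im),cv2.COLOR_RGB2BGR))
E
python3 tilt.py
```

```text
conf 0.87 npts 343 top mean [642.522 103.668 173.439] n.u,v -0.00423647316927095 -0.04601980410654657 bottom z pct [-1.437  1.241  6.22 ]
top height at centre ref: 173.4389851359411
[ 0.668 -0.298  0.057] [ 0.008 -0.018  0.039] 38.5940705902487
```

View pics/two.png

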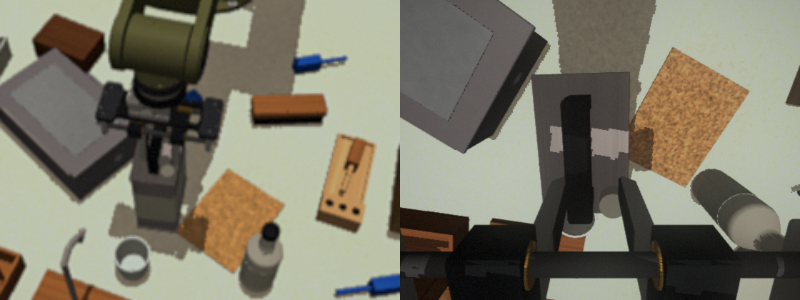

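```bash
sed -e 's/^p0=.*/p0=np.array([617,109.5]);y0=.193;T=np.array([605.4,238.5]);yT=-.305/' -e 's/in(4,5)/in(2,3,4)/' -e 's/ and (n==4.*<=2))\]/]/' -e 's/\[:4\]/[:5]/' plan2.py > plan3.py; grep -n "S=\|p0=" plan3.py; time python3 plan3.py
```

```text
7:p0=np.array([617,109.5]);y0=.193;T=np.array([605.4,238.5]);yT=-.305
30:    S=[q for q in itertools.product('ABCD',repeat=n) if all(a!=b for a,b in zip(q,q[1:]))]
115.84 BD
    B 0.83 table [614. 167.] 1.03
    D -0.87 mat [613. 227.] 0.16
161.81 BA
    B 0.42 table [622. 139.] 0.61
    A -0.85 mat [582. 182.] -0.24
178.77 AB
    A -0.84 mat [598. 164.] -0.65
    B 0.53 mat [628. 186.] -0.12
214.11 AC
    A -1.02 mat [600. 177.] -0.83
    C 0.63 mat [598. 221.] -0.21
269.3 CA
    C 0.28 table [602. 122.] 0.47
    A -0.85 mat [568. 170.] -0.38
8.67 BAD
    B 0.81 table [615. 166.] 1.01
    A -0.52 mat [580. 175.] 0.49
    D -0.81 mat [605. 224.] -0.32
20.16 BDA
    B 0.83 table [614. 167.] 1.03
    D -0.81 mat [611. 223.] 0.22
    A -0.43 mat [595. 248.] -0.21
29.41 ABA
    A -0.66 mat [598. 151.] -0.46
    B 0.8 mat [630. 196.] 0.34
    A -0.67 mat [605. 235.] -0.33
49.61 DAC
    D -0.33 table [629. 130.] -0.14
    A -0.76 table [627. 183.] -0.9
    C 0.7 mat [626. 231.] -0.2
56.02 BCA
    B 0.83 table [615. 167.] 1.02
    C -0.47 table [647. 159.] 0.55
    A -0.84 mat [610. 204.] -0.28
1.03 CABD
    C 0.38 table [595. 125.] 0.57
    A -0.62 mat [563. 155.] -0.05
    B 0.53 table [576. 190.] 0.48
    D -0.8 mat [602. 239.] -0.32
2.01 BABD
    B 0.54 table [621. 147.] 0.73
    A -0.8 mat [578. 182.] -0.07
    B 0.38 mat [589. 206.] 0.31
    D -0.58 mat [610. 241.] -0.27
7.92 BACD
    B 0.43 table [622. 139.] 0.62
    A -0.5 mat [594. 160.] 0.12
    C 0.39 table [572. 177.] 0.51
    D -0.81 mat [597. 228.] -0.3
8.26 BDAD
    B 0.84 table [614. 167.] 1.03
    D -0.48 mat [606. 200.] 0.56
    A -0.4 mat [584. 217.] 0.16
    D -0.45 mat [603. 242.] -0.29
11.64 BADA
    B 0.73 table [617. 160.] 0.93
    A -0.36 mat [593. 167.] 0.57
    D -0.6 mat [605. 207.] -0.03
    A -0.38 mat [596. 232.] -0.41
real	0m51.329s
user	3m10.979s
sys	0m0.306s
```

```bash
python3 -m handwheel '[[[-1.5,0,0],0],[[0,0,-8],0],[[0,-1.5,-10],0],[[0,0,-10],-0.028],[[0,0,-10],0],[[0,0,-10],0],[[0,0,-8],0],[[0,0,0],0],[[0,0,0],0],[[0,0,0],0]]' 130 10
python3 -m handwheel '[[[0,0,0],0],[[0,0,0],0],[[0,0,0],0],[[0,0,0],0],[[0,0,0],0],[[0,0,0],0],[[0,0,0],0],[[0,0,0],0],[[0,0,0],0],[[0,0,0],0]]' 255 10
python3 tilt.py
python3 -m handwheel '[[[-1.5,0,2.5],0],[[-1.3,0,2.5],0],[[-1.2,0,2.5],0],[[-1.2,0,2.6],0],[[-1.1,0,2.6],0],[[-1.1,0,2.6],0],[[-1.1,0,2.6],0],[[-1,0,2.6],0],[[0,0,0],0],[[0,0,0],0]]'
python3 tilt.py
```

```text
clock: 20.45
eef_pos: [588.1, 102.9, 204.8]
eef_rot: [-2.928, 1.571, -2.735]
wrist_force: [0.9, 0.1, -0.1]
finger_gap: 46.1
clock: 21.7
eef_pos: [587.9, 102.9, 204.9]
eef_rot: [2.789, 1.571, 2.982]
wrist_force: [-0.9, 0.3, -1.5]
finger_gap: 18.1
conf 0.65 npts 541 top mean [620.451 110.496 173.851] n.u,v -0.04115772754866307 0.0023866737639701378 bottom z pct [ 3.577  6.846 15.935]
top height at centre ref: 173.8512717950483
[-0.454 -0.267 -1.038] [-0.049  0.027  0.004] 18.142334760405227
clock: 23.05
eef_pos: [608.0, 106.8, 214.5]
eef_rot: [-0.265, 1.571, -0.072]
wrist_force: [0.7, -0.2, -8.4]
finger_gap: 18.2
conf 0.76 npts 597 top mean [636.139 113.457 179.162] n.u,v 0.0835364050841326 0.0025945538994555637 bottom z pct [ 0.134  6.73  15.277]
top height at centre ref: 179.1620955655542
[ 0.285 -0.551 -7.447] [ 0.023  0.018 -0.049] 17.951875611084716
```

```bash
python3 -m handwheel '[[[0,4.67,-2.36],0.066],[[0,4.67,-2.36],0.066],[[0,4.67,-2.36],0.066],[[0,4.67,-2.36],0.066],[[0,4.67,-2.36],0.066],[[0,4.67,-2.36],0.066],[[0,4.67,-2.36],0.066],[[0,4.67,-2.36],0.066],[[0,4.67,-2.36],0.066],[[0,4.67,-2.36],0.066]]'
python3 tilt.py
cat > wc.py <<'E'
from h import *
# can pose while held/standing, from wrist cam top face fit
s,R=state();c=manip.camera("wrist");W=cloud(c)
q=manip.cut_out("can","wrist")[0];P=W[q["region"]&(c["z_map"]>0)];T=P[(P[:,2]>155)&(P[:,2]<195)]
A=np.c_[T[:,:2],np.ones(len(T))]
w=np.ones(len(T),bool)
for _ in range(6):
    k=np.linalg.lstsq(A[w],T[w,2],rcond=None)[0];w=abs(A@k-T[:,2])<4-_*.4
n=np.r_[-k[:2],1];n/=np.linalg.norm(n);r=rect(T[w]);ctr=np.r_[r[0],np.r_[r[0],1]@k];y=r[3]
u=np.array([np.cos(y),np.sin(y),0]);u-=n*(u@n);u/=np.linalg.norm(u);v=np.cross(n,u)
b=ctr-172*n
print("conf",q["confidence"],"rect",r[1:],"base",b,"n.u,n.v",n@u,n@v)
for nm,a in dict(A=(60,38),B=(-60,38),C=(-60,-38),D=(60,-38)).items():
    f=b+a[0]*u+a[1]*v;t=.3055;d=f[:2]-[605.4,238.5];m=[np.cos(t)*d[0]-np.sin(t)*d[1],np.sin(t)*d[0]+np.cos(t)*d[1]]
    print(nm,f,"mat margin",85-abs(m[0]),65-abs(m[1]))
print("tool",s["eef_pos"],"yaw",np.arctan2(R[1,2],R[0,2]))
g=s["eef_pos"]-b;print("tool rel base u,v",g@u,g@v, "F",s["wrist_force"])
E
python3 wc.py
```

```text
clock: 24.4
eef_pos: [589.6, 154.9, 214.5]
eef_rot: [-1.535, 1.571, -2.004]
wrist_force: [-0.3, -0.6, -7.7]
finger_gap: 17.9
conf 0.73 npts 516 top mean [619.659 148.479 178.843] n.u,v 0.07836772830944667 -0.014940216089967026 bottom z pct [ 6.573 10.369 18.586]
top height at centre ref: 178.84264572521113
[ 0.924 -0.477 -7.49 ] [0.072 0.063 0.008] 18.205330240053257
conf 0.78 rect (119.5541763305664, 76.2486343383789, np.float64(-0.46368164581315163)) base [594.936 152.32    7.612] n.u,n.v 8.436329193941594e-18 2.5497043294291714e-18
A [665.423 159.577   2.822] mat margin 4.01885433356469 7.7841526194664965
B [558.439 213.039  12.635] mat margin 47.87146033542635 26.59373991588621
C [524.449 145.064  12.401] mat margin 35.89978311084407 -48.45707081706688
D [631.432  91.602   2.588] mat margin 15.990531558146984 -67.26665811348659
tool [589.591 155.238 214.512] yaw -0.46716641819024524
tool rel base u,v -22.98463858997498 0.8565437611500255 F [ 0.924 -0.477 -7.49 ]
```

```bash
python3 -m handwheel '[[[0.7,0,-2.4],0],[[0.7,0,-2.4],0],[[0.9,0,-2.4],0],[[1,0,-2.4],0],[[1.1,0,-2.4],0],[[1.1,0,-2.4],0],[[1.1,0,-2.4],0],[[0,0,0],0],[[0,0,0],0],[[0,0,0],0]]'
python3 -m handwheel '[[[0,0,0],0],[[0,0,0],0],[[0,0,0],0],[[0,0,0],0],[[0,0,0],0],[[0,0,0],0],[[0,0,0],0],[[0,0,0],0],[[0,0,0],0],[[0,0,0],0]]' 130 10
python3 wc.py
```

```text
clock: 25.85
eef_pos: [574.7, 162.6, 208.7]
eef_rot: [0.819, 1.57, 0.353]
wrist_force: [-5.2, 0.3, 6.0]
finger_gap: 18.1
clock: 27.1
eef_pos: [574.7, 162.4, 207.9]
eef_rot: [0.079, 1.571, -0.388]
wrist_force: [0.7, -0.8, -1.0]
finger_gap: 46.4
conf 0.59 rect (115.57184600830078, 75.84235382080078, np.float64(-0.47321349882870845)) base [592.928 153.837   1.63 ] n.u,n.v 3.455051452526542e-18 -5.965919849539853e-18
A [663.633 160.282   3.441] mat margin 5.938282449918162 7.918635874420893
B [556.792 214.908   4.56 ] mat margin 45.73892296475828 27.880214556440954
C [522.223 147.391  -0.181] mat margin 33.077079592265896 -46.907465457355315
D [629.063  92.766  -1.3  ] mat margin 18.600125822410547 -66.86904413937535
tool [574.709 162.408 207.859] yaw -0.46679484272029365
tool rel base u,v -22.044847088264568 12.193120781258338 F [ 0.717 -0.831 -0.963]
```

```bash
cat > p4.py <<'E'
import plan2 as q,numpy as np,sys
from scipy.optimize import minimize
q.p0=np.array([float(sys.argv[1]),float(sys.argv[2])]);q.y0=float(sys.argv[3]);q.T=np.array([605.4,238.5])
for seq in sys.argv[4:]:
    f,s,x=q.solve(tuple(seq));print(round(f,1),seq)
    p,y,pen,L=q.run(s,x);[print('  ',*l) for l in L]
    for k,a in q.C.items(): print(k,round(q.inm(p+q.r2(y)@np.array(a)),1),end=' ')
    print()
E
python3 p4.py 592.9 153.8 -.47 BA BD BAC BAB BDA BAD
```

```text
0.9 BA
   B 0.8 mat [626. 198.] 0.33
   A -0.64 mat [601. 236.] -0.31
A 27.9 B 22.1 C 21.5 D 23.1 
283.1 BD
   B 0.33 mat [611. 169.] -0.14
   D -0.38 table [632. 186.] -0.52
A -22.8 B 57.4 C -1.7 D -27.5 
0.6 BAC
   B 0.39 mat [613. 172.] -0.08
   A -0.6 mat [606. 214.] -0.68
   C 0.39 mat [604. 241.] -0.29
A 24.7 B 22.2 C 23.0 D 27.0 
20.5 BAB
   B 0.55 mat [619. 182.] 0.08
   A -0.68 mat [605. 227.] -0.6
   B 0.34 mat [625. 240.] -0.27
A 7.9 B 21.9 C 32.2 D 4.9 
365.8 BDA
   B 0.34 mat [611. 169.] -0.13
   D -0.5 table [639. 190.] -0.63
   A 0.24 table [640. 173.] -0.4
A -31.2 B 56.2 C -19.5 D -30.5 
27.6 BAD
   B 0.62 mat [622. 186.] 0.15
   A -0.81 mat [605. 239.] -0.66
   D 0.34 mat [584. 228.] -0.32
A 41.6 B 8.4 C 7.0 D 9.2
```

```bash
python3 -m handwheel '[[[1.5,0.6,0],0],[[0,0,9],0],[[0,0,11],0],[[0,0,11],0],[[0,0,11],0],[[0,0,0],0],[[0,0,0],0],[[0,0,0],0],[[0,0,0],0],[[0,0,0],0]]' 130 10
python3 -m handwheel '[[[0,0,0],0],[[0,0,0],0],[[0,0,0],0],[[0,0,0],0],[[0,0,0],0],[[0,0,0],0],[[0,0,0],0],[[0,0,0],0],[[0,0,0],0],[[0,0,0],0]]' 255 10
python3 -m handwheel '[[[-1.4,0,-3.2],0],[[-1.3,0,-3.2],0],[[-1.2,0,-3.2],0],[[-1.2,0,-3.2],0],[[-1.1,0,-3.2],0],[[-1.1,0,-3.2],0],[[-1,0,-3.2],0],[[-1,0,-3.2],0],[[0,0,0],0],[[0,0,0],0]]'
python3 wc.py
```

```text
clock: 28.45
eef_pos: [612.4, 144.2, 206.5]
eef_rot: [0.597, 1.571, 0.131]
wrist_force: [0.5, -0.7, 0.4]
finger_gap: 46.0
clock: 29.7
eef_pos: [612.5, 144.0, 206.4]
eef_rot: [-1.683, 1.571, -2.15]
wrist_force: [-2.2, -0.6, 1.3]
finger_gap: 17.9
clock: 30.95
eef_pos: [589.7, 155.5, 215.6]
eef_rot: [-0.253, 1.571, -0.72]
wrist_force: [0.4, -0.8, -8.9]
finger_gap: 18.1
conf 0.85 rect (118.01375579833984, 76.24202728271484, np.float64(-0.46627676313737876)) base [595.207 151.746  10.622] n.u,n.v -6.257917229480351e-17 -3.7540219020810704e-19
A [665.493 158.915  17.862] mat margin 3.7524071532906333 7.174609361280389
B [559.087 212.464   3.363] mat margin 48.66241565967597 26.240352867104242
C [524.92  144.577   3.383] mat margin 36.49595605216845 -48.779490314066265
D [631.327  91.028  17.882] mat margin 15.918866760798153 -67.84523381989013
tool [589.655 155.525 215.627] yaw -0.46680381453968584
tool rel base u,v 18.160519563267684 0.825630838487959 F [ 0.404 -0.779 -8.949]
```

```bash
python3 -m handwheel '[[[0.05,4.36,2.87],-0.08],[[0.05,4.36,2.87],-0.08],[[0.05,4.36,2.87],-0.08],[[0.05,4.36,2.87],-0.08],[[0.05,4.36,2.87],-0.08],[[0.05,4.36,2.87],-0.08],[[0.05,4.36,2.87],-0.08],[[0.05,4.36,2.87],-0.08],[[0.05,4.36,2.87],-0.08],[[0.05,4.36,2.87],-0.08]]'
python3 wc.py
```

```text
clock: 32.3
eef_pos: [622.0, 194.9, 215.0]
eef_rot: [2.951, 1.57, -2.997]
wrist_force: [-0.2, 0.2, -8.2]
finger_gap: 17.8
conf 0.44 rect (118.68704986572266, 76.19188690185547, np.float64(0.33616696281712155)) base [627.387 195.957   9.897] n.u,n.v 1.9224352587936938e-17 -1.0155384594784885e-17
A [671.095 251.483  16.996] mat margin 26.252177293258868 32.8586679587317
B [558.608 212.176   2.792] mat margin 48.29249396910063 25.821554638372838
C [583.679 140.43    2.798] mat margin 76.2190989005274 -35.061979894715535
D [696.165 179.738  17.003] mat margin -19.236229837113086 36.25779750817992
tool [622.017 194.875 214.963] yaw 0.3356877552184035
tool rel base u,v 18.886361024178527 0.7331450228657463 F [-0.152  0.181 -8.163]
```

```bash
python3 -m handwheel '[[[0.8,0,3.2],0],[[0.8,0,3.2],0],[[0.9,0,3.2],0],[[1,0,3.2],0],[[1.1,0,3.2],0],[[1.1,0,3.2],0],[[1.2,0,3.2],0],[[1.1,0,3],0],[[0,0,0],0],[[0,0,0],0]]'
python3 -m handwheel '[[[0,0,0],0],[[0,0,0],0],[[0,0,0],0],[[0,0,0],0],[[0,0,0],0],[[0,0,0],0],[[0,0,0],0],[[0,0,0],0],[[0,0,0],0],[[0,0,0],0]]' 130 10
python3 wc.py
```

```text
clock: 33.65
eef_pos: [646.2, 203.1, 207.7]
eef_rot: [-0.104, 1.57, 0.23]
wrist_force: [3.3, -0.4, 2.2]
finger_gap: 17.8
clock: 34.9
eef_pos: [645.9, 203.1, 207.1]
eef_rot: [-2.836, 1.571, -2.502]
wrist_force: [0.5, -0.1, 0.1]
finger_gap: 46.6
conf 0.6 rect (119.24126434326172, 76.1513900756836, np.float64(0.33468344893189306)) base [628.359 196.151   2.869] n.u,n.v -7.023927807526064e-21 6.1428345645476656e-24
A [672.548 251.75    2.885] mat margin 24.94619143809534 32.166948989252255
B [559.207 212.334   2.907] mat margin 48.815476810393086 26.15193053252181
C [584.17  140.551   2.852] mat margin 75.78649955301665 -34.79900368284676
D [697.512 179.967   2.83 ] mat margin -20.451832198494913 36.882116795379176
tool [645.908 203.116 207.137] yaw 0.3332217576136015
tool rel base u,v 18.826016343707757 0.9634358819677478 F [ 0.47  -0.132  0.14 ]
```

```bash
python3 -m handwheel '[[[0.5,-0.9,0],0],[[0,0,-9],0],[[0,0,-10],0],[[0,0,-10],0],[[0,0,-10],0],[[0,0,-10],0],[[0,0,0],0],[[0,0,0],0],[[0,0,0],0],[[0,0,0],0]]' 130 10
python3 -m handwheel '[[[0,0,0],0],[[0,0,0],0],[[0,0,0],0],[[0,0,0],0],[[0,0,0],0],[[0,0,0],0],[[0,0,0],0],[[0,0,0],0],[[0,0,0],0],[[0,0,0],0]]' 255 10
python3 -m handwheel '[[[-1.4,0,3.2],0],[[-1.3,0,3.2],0],[[-1.3,0,3.2],0],[[-1.2,0,3.2],0],[[-1.2,0,3.2],0],[[-1.1,0,3.2],0],[[-1,0,3.2],0],[[-1,0,3.3],0],[[0,0,0],0],[[0,0,0],0]]'
python3 wc.py
```

```text
clock: 36.25
eef_pos: [600.0, 186.3, 206.5]
eef_rot: [3.125, 1.571, -2.825]
wrist_force: [0.1, -0.5, -0.4]
finger_gap: 46.4
clock: 37.5
eef_pos: [599.9, 186.2, 206.7]
eef_rot: [0.376, 1.571, 0.709]
wrist_force: [-1.3, 1.1, 1.7]
finger_gap: 17.6
clock: 38.75
eef_pos: [624.2, 194.6, 216.0]
eef_rot: [2.986, 1.571, -2.964]
wrist_force: [0.2, 0.6, -7.2]
finger_gap: 17.9
conf 0.89 rect (118.52588653564453, 76.16805267333984, np.float64(0.3346004248849097)) base [628.031 196.037   9.858] n.u,n.v 5.143065256826538e-18 6.461849186124655e-19
A [671.827 251.524   2.996] mat margin 25.566001083659287 32.59929237641436
B [559.278 212.334  17.025] mat margin 48.8833331073073 26.173883745601827
C [584.235 140.55   16.72 ] mat margin 75.72405783707579 -34.780343986076375
D [696.785 179.74    2.691] mat margin -19.82660797195763 36.44647989190744
tool [624.177 194.632 216.016] yaw 0.3331660009337497
tool rel base u,v -28.175495440781813 0.7665937042043589 F [ 0.194  0.639 -7.22 ]
```

```bash
python3 -m handwheel '[[[-0.1,4.11,-2.3],0.064],[[-0.1,4.11,-2.3],0.064],[[0,4.11,-2.3],0.064],[[0,4.11,-2.3],0.064],[[0,4.11,-2.3],0.064],[[0,4.11,-2.3],0.064],[[0,4.11,-2.3],0.064],[[0,4.11,-2.3],0.064],[[0,4.11,-2.3],0.064],[[0,4.11,-2.3],0.064]]'
python3 wc.py
```

```text
clock: 40.1
eef_pos: [599.6, 234.1, 216.2]
eef_rot: [-2.323, 1.57, -2.632]
wrist_force: [0.8, -0.3, -8.0]
finger_gap: 18.0
conf 0.77 rect (118.17650604248047, 76.15267944335938, np.float64(-0.30746900522653675)) base [603.673 232.503  10.048] n.u,n.v -9.413052414811632e-18 -1.370552722022064e-18
A [671.974 250.703   3.145] mat margin 25.178518102859748 33.338832262227506
B [558.372 286.738  17.146] mat margin 25.64122826620747 33.13983398712614
C [535.371 214.303  16.952] mat margin 25.491584451287572 20.860559960949985
D [648.973 178.267   2.951] mat margin 25.32816191777964 20.661561685848596
tool [599.625 234.067 216.158] yaw -0.3089371734824188
tool rel base u,v -28.350068984032475 0.7913312975617536 F [ 0.796 -0.279 -8.044]
```

```bash
python3 -m handwheel '[[[0.9,0,-3.2],0],[[0.9,0,-3.2],0],[[1.1,0,-3.2],0],[[1.2,0,-3.2],0],[[1.3,0,-3.2],0],[[1.3,0,-3.2],0],[[1.4,0,-3.2],0],[[1.3,0,-3.2],0],[[0,0,0],0],[[0,0,0],0]]'
python3 -m handwheel '[[[0,0,0],0],[[0,0,0],0],[[0,0,0],0],[[0,0,0],0],[[0,0,0],0],[[0,0,0],0],[[0,0,0],0],[[0,0,0],0],[[0,0,0],0],[[0,0,0],0]]' 130 10
python3 -m handwheel '[[[-10,0,0],0],[[-15,0,0],0],[[-20,0,0],0],[[-30,0,0],0],[[-25,0,0],0],[[0,0,0],0],[[0,0,0],0],[[0,0,0],0],[[0,0,0],0],[[0,0,0],0]]' 0
python3 wc.py
cat > look.py <<'E'
from h import *
for cam in("top","scene"):
    c=manip.camera(cam);W=cloud(c)
    for n in sys.argv[1:]:
        for d in manip.cut_out(n,cam)[:4]:
            if d["confidence"]<.3: continue
            P=W[d["region"]&(c["z_map"]>0)]
            if len(P)<8: continue
            zt=np.percentile(P[:,2],90);r=rect(P[P[:,2]>zt-8])
            print(cam,n,round(d["confidence"],2),np.round(d["centre"]),"zt",round(zt),r[0].round(1),round(r[1]),round(r[2]),round(r[3],3))
s,R=state();print(s["eef_pos"],"yaw",np.arctan2(R[1,2],R[0,2]),s["joints"])
E
python3 look.py pin penblock tote can
```

```text
clock: 41.45
eef_pos: [575.5, 241.9, 207.5]
eef_rot: [0.987, 1.57, 0.68]
wrist_force: [-3.9, 2.0, 6.4]
finger_gap: 17.7
clock: 42.7
eef_pos: [575.4, 241.7, 207.0]
eef_rot: [-1.491, 1.571, -1.798]
wrist_force: [-0.2, 0.5, -0.7]
finger_gap: 46.0
clock: 43.95
eef_pos: [575.4, 241.7, 306.7]
eef_rot: [-2.475, 1.57, -2.782]
wrist_force: [0.1, 0.3, -0.3]
finger_gap: 94.2
conf 0.6 rect (119.73004913330078, 76.09416198730469, np.float64(-0.30372619863053885)) base [602.914 232.286   2.837] n.u,n.v 1.9823758564984925e-20 -8.826086440392042e-20
A [671.533 250.602   2.807] mat margin 25.569574264531184 33.56736418213372
B [557.025 286.492   2.804] mat margin 24.430614562336046 33.78022274756809
C [534.295 213.97    2.866] mat margin 24.56542335158901 20.219921694870763
D [648.803 178.081   2.869] mat margin 25.434765475278212 20.432780260305137
tool [575.361 241.717 306.664] yaw -0.30678061519768646
tool rel base u,v -29.104500905961224 0.512504369184606 F [ 0.095  0.347 -0.267]
top pin 0.79 [145. 250.] zt 40 [415. 424.] 90 25 -0.103
top pin 0.67 [174. 341.] zt 23 [172.  335.9] 55 9 -1.004
top pin 0.57 [106. 161.] zt 34 [647.5 510.3] 95 25 -1.061
top penblock 0.56 [136. 227.] zt 40 [487.1 371.1] 199 174 -1.247
top tote 0.97 [465. 206.] zt 54 [ 499.  -400.6] 190 164 0.096
top can 0.62 [230. 160.] zt 220 [602.4 184.6] 118 20 0.638
scene pin 0.77 [392. 242.] zt 39 [398.2 425.3] 60 23 -0.07
scene pin 0.63 [407. 324.] zt 33 [636.8 525.1] 58 25 -1.087
scene pin 0.51 [374. 187.] zt 34 [373.3 291.3] 391 24 -0.03
scene penblock 0.79 [388. 264.] zt 40 [477.4 423.2] 150 76 0.008
scene penblock 0.69 [319. 259.] zt 210 [604.7 233.1] 85 18 -0.315
scene tote 0.59 [151. 193.] zt 55 [ 497.1 -400. ] 192 164 0.095
scene can 0.57 [320. 265.] zt 211 [603.6 233.4] 87 18 -0.315
[575.387 241.708 306.955] yaw -0.3068332347297478 [ 0.339  0.427  1.144 -0.     1.571 -0.925]
```

```bash
python3 -m handwheel '[[[0,20.2,-37.2],0],[[0,20.2,-37.2],0],[[0,20.2,-37.2],0],[[0,20.2,-37.2],0],[[0,20.2,-37.2],0],[[0,20.2,-37.2],0],[[30,0,0],-0.13],[[40,0,0],-0.12],[[40,0,0],0],[[0,0,0],0]]'
cat > pin.py <<'E'
from h import *
s,R=state();c=manip.camera("wrist");W=cloud(c);print(s["eef_pos"],"yaw",np.arctan2(R[1,2],R[0,2]))
save(c,"wpin")
for q in manip.cut_out("pin","wrist")[:3]:
    P=W[q["region"]&(c["z_map"]>0)];zt=np.percentile(P[:,2],90)
    H=P[P[:,2]>zt-5];r=rect(H);print(q["confidence"],q["centre"],zt,"handle",r,"all",rect(P[P[:,2]>14]))
for q in manip.cut_out("penblock","wrist")[:2]:
    P=W[q["region"]&(c["z_map"]>0)];B=P[(P[:,2]>36)&(P[:,2]<44)];A=P[(P[:,2]>3)];print("pb",q["confidence"],"block",rect(B),"all",rect(A))
E
python3 pin.py
```

```text
clock: 45.8
eef_pos: [398.4, 423.9, 194.7]
eef_rot: [-2.331, 1.566, -2.388]
wrist_force: [0.2, -0.3, 0.2]
finger_gap: 93.9
[398.391 423.947 194.713] yaw -0.05688754063826788
0.93 [346.1, 399.7] 31.336273564175837 handle (array([641.188, 519.393]), 45.48994827270508, 22.090909957885742, np.float64(-1.2010960379539877)) all (array([651.748, 492.349]), 103.50955200195312, 22.126272201538086, np.float64(-1.1969671062894425))
0.91 [90.6, 6.7] 30.53656234719773 handle (array([222.485, 270.686]), 20.872882843017578, 8.234345436096191, np.float64(1.5578949092101166)) all (array([221.671, 272.816]), 24.35411262512207, 8.963068962097168, np.float64(-1.486318485139737))
0.71 [198.2, 412.1] 28.173043703697672 handle (array([670.017, 315.765]), 43.8308219909668, 11.029163360595703, np.float64(1.486247886403715)) all (array([674.124, 314.994]), 54.38456344604492, 19.308671951293945, np.float64(1.4919153595195125))
pb 0.9 block (array([489.369, 422.939]), 124.36695098876953, 75.60277557373047, np.float64(-0.005121791408440046)) all (array([451.248, 422.96 ]), 200.77561950683594, 76.23269653320312, np.float64(-0.001970339732494608))
```

View pics/wpin.png

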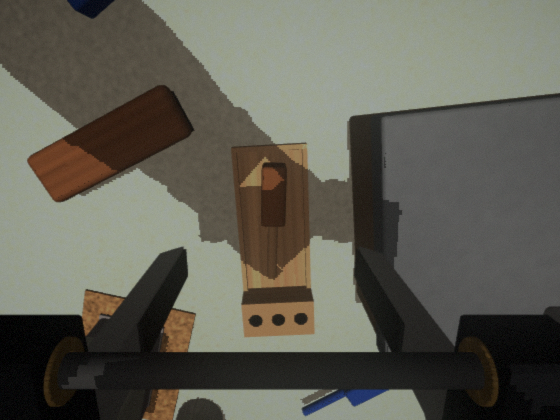

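```bash
python3 - <<'E'
from h import *
s,R=state();c=manip.camera("wrist");W=cloud(c)
m=np.zeros(W.shape[:2],bool);m[155:235,250:298]=1;m&=(W[...,2]>30)&(W[...,2]<46)
P=W[m];r=rect(P);print(r,np.median(P[:,2]),len(P))
B=W[100:300,340:560].reshape(-1,3);B=B[B[:,2]>20];print("box z",np.percentile(B[:,2],[50,95]),"y min",np.percentile(B[:,1],[0,1,5]))
d=np.r_[r[0],20]-s["eef_pos"];print(R.T@d)
E
```

```text
(array([397.589, 425.294]), 59.006980895996094, 23.58123207092285, np.float64(-0.06540470636931062)) 36.65945697576865 1455
box z [118.844 196.339] y min [428.822 471.208 481.357]
[179.013  -0.339  -2.49 ]
```

```bash
python3 - <<'E'
from h import *
for cam in("wrist","top","scene"):
    c=manip.camera(cam);W=cloud(c).reshape(-1,3);
    B=W[(W[:,0]>300)&(W[:,0]<600)&(W[:,1]>440)&(W[:,1]<600)&(W[:,2]>100)&(W[:,2]<135)]
    for x in range(320,560,40):
        b=B[abs(B[:,0]-x)<20]
        if len(b)>10: print(cam,x,len(b),"ymin",np.percentile(b[:,1],[1,5,20]).round(),"z",np.percentile(b[:,2],[10,50,90]).round())
E
```

```text
wrist 320 4188 ymin [502. 503. 520.] z [117. 119. 120.]
wrist 360 8050 ymin [502. 504. 519.] z [118. 119. 120.]
wrist 400 6905 ymin [504. 506. 520.] z [118. 119. 120.]
wrist 440 5156 ymin [506. 515. 532.] z [118. 119. 120.]
wrist 480 2556 ymin [535. 542. 554.] z [118. 119. 120.]
wrist 520 400 ymin [510. 510. 511.] z [105. 118. 119.]
top 320 21 ymin [526. 529. 533.] z [115. 120. 123.]
top 360 129 ymin [504. 506. 517.] z [115. 119. 122.]
top 440 31 ymin [581. 583. 587.] z [115. 120. 124.]
top 480 297 ymin [510. 513. 561.] z [115. 119. 122.]
top 520 470 ymin [511. 512. 523.] z [115. 119. 123.]
scene 320 157 ymin [503. 507. 523.] z [117. 119. 122.]
scene 360 355 ymin [503. 505. 520.] z [117. 119. 122.]
scene 400 382 ymin [505. 507. 521.] z [117. 119. 122.]
scene 440 398 ymin [507. 508. 522.] z [117. 119. 122.]
scene 480 413 ymin [509. 511. 525.] z [117. 119. 122.]
scene 520 416 ymin [512. 513. 526.] z [105. 118. 121.]
```

```bash
python3 -m handwheel '[[[20,-0.3,-2.5],0],[[30,0,0],0],[[35,0,0],0],[[35,0,0],0],[[25,0,0],0],[[12,0,0],0],[[1.7,0,0],0],[[0,0,0],0],[[0,0,0],0],[[0,0,0],0]]' 119 15
python3 -m handwheel '[[[0,0,0],0],[[0,0,0],0],[[0,0,0],0],[[0,0,0],0],[[0,0,0],0],[[0,-5,0],-0.02],[[0,-5,0],-0.02],[[0,-5,0],-0.02],[[0,0,0],0],[[0,0,0],0]]' 255 15
python3 -m handwheel '[[[0,0,0],0],[[0,0,0],0],[[0,0,0],0],[[0,0,0],0],[[5,0,0],0],[[5,0,0],0],[[1.5,0,0],0],[[0,0,0],0],[[0,0,0],0],[[0,0,0],0]]' 119
python3 -m handwheel '[[[0,0,0],0],[[0,0,0],0],[[0,0,0],0],[[0,0,0],0],[[0,0,0],0],[[0,0,0],0],[[0,0,0],0],[[0,0,0],0],[[0,0,0],0],[[0,0,0],0]]' 255 40
```

```text
clock: 47.4
eef_pos: [396.9, 424.7, 38.8]
eef_rot: [0.817, 1.57, 0.76]
wrist_force: [0.6, -0.2, -0.2]
finger_gap: 49.8
clock: 48.65
eef_pos: [396.2, 409.4, 38.3]
eef_rot: [-1.798, 1.571, -1.795]
wrist_force: [-0.1, -0.8, 1.3]
finger_gap: 23.7
clock: 49.9
eef_pos: [396.2, 409.6, 26.9]
eef_rot: [0.794, 1.571, 0.797]
wrist_force: [-0.4, 0.2, -0.3]
finger_gap: 50.1
clock: 51.15
eef_pos: [396.1, 409.5, 26.8]
eef_rot: [1.787, 1.571, 1.79]
wrist_force: [-0.3, -0.2, 1.2]
finger_gap: 23.8
```

```bash
python3 -m handwheel '[[[-10,0,0],0],[[-30,0,0],0],[[-50,0,0],0],[[-50,0,0],0],[[-50,0,0],0],[[-40,0,0],0],[[-15,0,0],0],[[0,-20,15],0],[[0,-30,23],0],[[0,-30,23],0]]'
python3 -m handwheel '[[[0,-30,24],0],[[0,-30,24],0],[[0,-30,24],0],[[0,-30,24],0],[[0,-30,24],0],[[0,-30,24],0],[[0,-30,24],0],[[0,0,0],0.18],[[0,0,0],0.18],[[0,0,0],0.18]]'
python3 -m handwheel '[[[0,0,0],0.18],[[0,0,0],0.18],[[0,0,0],0.18],[[0,0,0],0.18],[[0,0,0],0.18],[[0,0,0],0.18],[[0,0,0],0.18],[[0,0,0],0.18],[[0,0,0],0.03],[[0,0,0],0]]'
python3 - <<'E'
from h import *
s,R=state();print(s["eef_pos"],np.arctan2(R[1,2],R[0,2]),s["joints"],R)
c=manip.camera("wrist");W=cloud(c);save(c,"wh")
for q in manip.cut_out("organizer","wrist")[:1]:
    P=W[q["region"]];P=P[(P[:,2]>86)&(P[:,2]<100)];print(q["confidence"],rect(P))
for q in manip.cut_out("pin","wrist")[:2]:
    P=W[q["region"]&(c["z_map"]>0)];print("pin",q["confidence"],q["centre"],rect(P),np.percentile(P[:,2],[5,50,95]))
E
```

```text
clock: 52.4
eef_pos: [457.6, 328.7, 270.5]
eef_rot: [-2.575, 1.569, -2.571]
wrist_force: [-0.1, 0.5, -0.2]
finger_gap: 24.1
clock: 53.65
eef_pos: [625.8, 120.1, 270.3]
eef_rot: [-2.477, 1.569, -3.02]
wrist_force: [0.2, 0.1, -0.3]
finger_gap: 23.3
clock: 54.9
eef_pos: [626.0, 120.2, 271.1]
eef_rot: [-0.971, 1.57, -2.975]
wrist_force: [0.2, -0.8, -0.4]
finger_gap: 23.6
[625.951 120.209 271.13 ] -2.003643829607338 [ 0.132  0.471  1.162 -0.     1.51   0.565] [[-0.001  0.908 -0.419]
 [-0.    -0.419 -0.908]
 [-1.    -0.001  0.001]]
0.85 (array([564.471, -81.7  ]), 195.5438995361328, 136.3358612060547, np.float64(0.9711495215307853))
pin 0.96 [269.0, 275.5] (array([595.773,  55.667]), 198.254638671875, 24.80648422241211, np.float64(1.1376791150223124)) [265.382 280.825 281.989]
```

View pics/wh.png

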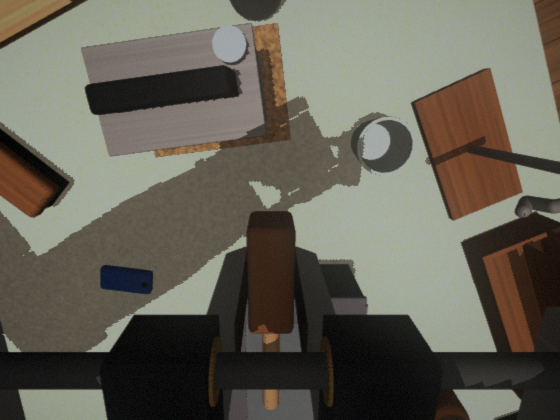

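```bash
cat > ptool.py <<'E'
from h import *
s,R=state();c=manip.camera("wrist");W=cloud(c)
q=manip.cut_out("pin","wrist")[0];Q=((W-s["eef_pos"])@R)[q["region"]&(c["z_map"]>0)]
Q=Q[(abs(Q[:,1])<30)&(Q[:,0]<25)&(Q[:,0]>-40)]
h=Q[:,2]<25;H=Q[h];d=(Q[:,2]>34)&(Q[:,2]<130);D=Q[d]
print("handle x(top)",np.percentile(H[:,0],[5,50]),"y",np.percentile(H[:,1],[2,98]),"z",np.percentile(Q[:,2],[1,50,99]))
for a in range(35,100,12):
    b=D[abs(D[:,2]-a)<6]
    if len(b)>3: print(a,len(b),"dowel xtop",np.percentile(b[:,0],[10,50]),"y",np.percentile(b[:,1],[5,50,95]))
E
python3 ptool.py
python3 - <<'E'
from h import *
# organizer & hole from scene+top
for cam in("top","scene"):
    c=manip.camera(cam);W=cloud(c);q=manip.cut_out("organizer",cam)[0];P=W[q["region"]];L=P[(P[:,2]>86)&(P[:,2]<99)];print(cam,q["confidence"],q["centre"],rect(L))
    if cam=="scene":
        save(c,"hole",(170,170,330,290),5)
        uv=proj(c,[[578.7,5.2,42]]);print("hole expected px",uv,(uv-[170,170])*5)
E
```

```text
handle x(top) [-10.913  -9.786] y [-10.953  11.312] z [-27.515  -1.201  89.222]
35 27 dowel xtop [0.656 1.114] y [-2.962 -0.142  2.678]
47 283 dowel xtop [0.717 1.864] y [-4.681 -0.14   4.463]
83 212 dowel xtop [0.705 1.517] y [-4.059 -0.157  3.723]
95 65 dowel xtop [0.662 1.674] y [-4.312  0.443  3.981]
top 0.56 [355.6, 193.1] (array([ 541.386, -119.347]), 264.0689697265625, 176.1077880859375, np.float64(1.1334068720016073))
scene 0.96 [220.4, 222.8] (array([ 539.613, -119.641]), 266.15582275390625, 174.1336212158203, np.float64(1.1272347298592393))
hole expected px [[250.512 244.046]] [[402.56 370.23]]
```

View pics/hole.png

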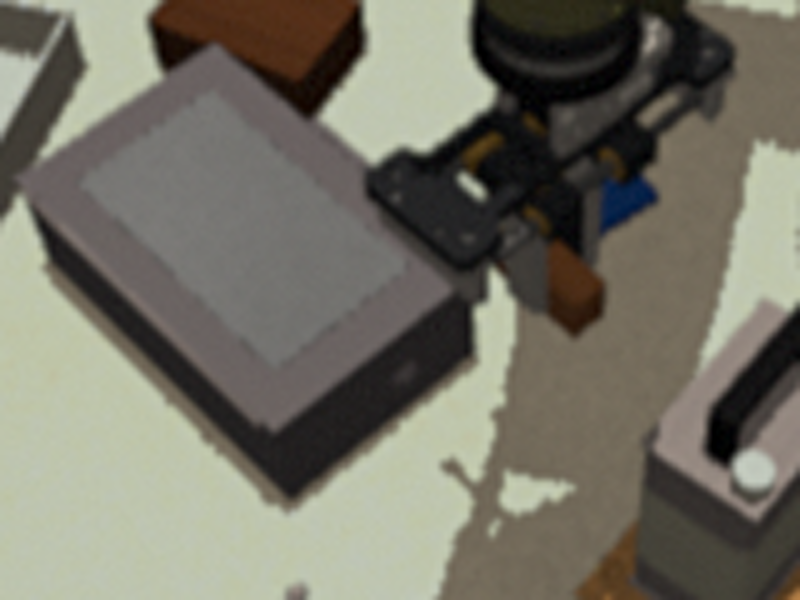

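```bash
python3 - <<'E'
from h import *
ex=np.array([np.cos(1.1315-np.pi/2),np.sin(1.1315-np.pi/2)]);ey=np.array([np.cos(1.1315),np.sin(1.1315)])
for cam in("top","scene"):
    c=manip.camera(cam);W=cloud(c);q=manip.cut_out("organizer",cam)[0];P=W[q["region"]];L=P[(P[:,2]>86)&(P[:,2]<99)][:,:2]-[540.3,-119.6]
    a,b=L@ex,L@ey;print(cam,"y ext",np.percentile(b,[.3,99.7]))
    for y0 in range(-120,130,30):
        m=abs(b-y0)<12;print(y0,np.percentile(a[m],[.5,99.5]).round(1),end=' ')
    print()
g=cv2.cvtColor(c["pixels"],cv2.COLOR_RGB2GRAY)
for h in([578.7,5.2,42],[584.7,3.2,42]): print(proj(c,h))
print(g[236:253,242:262])
E
```

```text
top y ext [-129.94   131.835]
-120 [-79.1  85.6] -90 [-79.2  86.3] -60 [-79.4  86.7] -30 [-86.6  86.9] 0 [-86.8  86.8] 30 [-86.5  86.8] 60 [-79.7  87.3] 90 [-79.6  86.8] 120 [-79.2  84.9] 
scene y ext [-130.57   131.282]
-120 [-78.   84.5] -90 [-80.2  85.7] -60 [-80.9  85.4] -30 [-85.   85.5] 0 [-87.4  85.2] 30 [-79.8  85.7] 60 [-61.7  86.2] 90 [-58.3  85.1] 120 [-59.9  84. ] 
[250.512 244.046]
[249.175 245.371]
[[100 101 101 102 103 106 102  91  65  44  32  29  33  31  31  30  33  30
   33  33]
 [102 100 101 102 103  98  87  62  38  30  30  30  30  34  31  30  31  30
   31  31]
 [101 102 103 102  96  79  55  37  29  30  30  32  31  32  31  31  29  34
   32  33]
 [102 105 101  94  73  47  34  31  31  29  33  34  31  33  31  32  32  33
   30  32]
 [105 101  87  67  42  31  27  30  30  32  30  33  28  31  30  32  32  33
   31  29]
 [ 99  82  60  40  31  29  32  32  32  33  35  31  33  33  32  31  33  31
   29  29]
 [ 76  52  35  28  28  31  29  31  37  41  43  36  32  30  32  32  31  31
   29  45]
 [ 44  33  32  30  31  30  30  37  45  49  51  38  33  32  30  29  27  33
   43  71]
 [ 31  30  34  33  32  31  35  44  49  52  47  36  31  32  30  29  31  46
   71  97]
 [ 29  30  30  30  30  32  38  45  53  50  42  32  30  31  28  37  54  78
   99 134]
 [ 32  32  32  32  34  31  37  46  45  41  34  29  27  30  40  62  86 102
  133 174]
 [ 31  29  33  30  33  31  33  33  36  35  34  30  27  44  68  93 119 136
  174 192]
 [ 32  31  34  32  31  32  30  31  31  30  28  30  46  71  96 133 170 180
  192 195]
 [ 28  32  32  33  32  29  30  32  29  30  35  53  77 100 132 172 192 193
  192 193]
 [ 33  33  32  31  33  33  31  30  28  42  63  93 116 136 174 192 196 191
  192 191]
 [ 32  29  30  33  30  30  28  30  42  68  98 134 171 181 192 196 193 192
  191 190]
 [ 35  30  35  32  32  27  31  46  70  98 134 173 194 193 194 194 193 193
  193 190]]
```

```bash
python3 -m handwheel '[[[10,8.2,18.4],0.006],[[35,0,0],0],[[45,0,0],0],[[45,0,0],0],[[40,0,0],0],[[30,0,0],0],[[18,0,0],0],[[0,0,0],0],[[0,0,0],0],[[0,0,0],0]]'
python3 - <<'E'
from h import *
s,R=state();p=s["eef_pos"];print(p,np.arctan2(R[1,2],R[0,2]))
ey=np.array([.4255,.905]);ex=np.array([.905,-.4255]);d=p[:2]-[581,5];print("along y",d@ey,"x off",d@ex)
c=manip.camera("scene");save(c,"hole2",(200,180,340,285),5.5)
tip=p+R@[6,0,90];print("tip",tip,(proj(c,tip)-[200,180])*5.5)
E
```

```text
clock: 56.8
eef_pos: [626.3, 100.1, 50.0]
eef_rot: [2.114, 1.569, 0.102]
wrist_force: [-0.2, -0.2, 0.2]
finger_gap: 23.9
[626.31  100.144  50.035] -2.012682630288925
along y 105.38474150020949 x off 0.5216432871390239
tip [587.834  18.79   43.942] [293.295 370.433]
```

View pics/hole2.png

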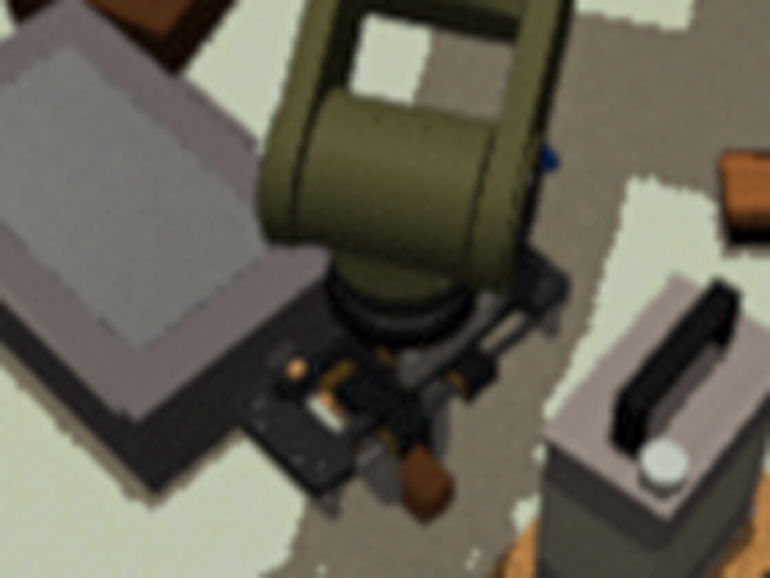

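```bash
python3 -m handwheel '[[[2,0,3],0],[[0,0,4],0],[[0,0,4],0],[[0,0,4],0],[[0,0,4],0],[[0,0,4],0],[[0,0,3],0],[[0,0,0],0],[[0,0,0],0],[[0,0,0],0]]'
python3 -m handwheel '[[[0,0,2],0],[[0,0,2],0],[[0,0,2],0],[[0,0,2],0],[[0,0,2],0],[[0,0,1],0],[[0,0,0],0],[[0,0,0],0],[[0,0,0],0],[[0,0,0],0]]'
python3 - <<'E'
from h import *
s,R=state();p=s["eef_pos"];print(p,R.T@s["wrist_force"])
ey=np.array([.4255,.905]);d=p[:2]-[581,5];print("tip from wall",d@ey-90)
c=manip.camera("top");W=cloud(c);q=manip.cut_out("lid","top")
for k in q[:2]:
    P=W[k["region"]];print(k["confidence"],k["centre"],np.percentile(P[:,2],[5,50,95]))
E
```

```text
clock: 58.1
eef_pos: [614.6, 76.7, 46.7]
eef_rot: [-0.743, 1.571, -2.755]
wrist_force: [-0.5, -0.5, 0.3]
finger_gap: 24.0
clock: 59.35
eef_pos: [609.9, 66.7, 46.8]
eef_rot: [2.794, 1.571, 0.781]
wrist_force: [2.4, 3.3, 0.9]
finger_gap: 23.6
[609.928  66.709  46.758] [-0.933  0.751 -3.952]
tip from wall -21.84479113398693
0.75 [379.3, 144.6] [ 87.987 175.388 245.813]
```

```bash
python3 -m handwheel '[[[0,0,-10],0],[[0,0,-15],0],[[0,0,-15],0],[[0,0,-10],0],[[-20,0,0],0],[[-40,0,0],0],[[-50,0,0],0],[[-50,0,0],0],[[-45,0,0],0],[[-20,0,0],0]]'
python3 -m handwheel '[[[0,0,0],-0.18],[[0,0,0],-0.18],[[0,0,0],-0.18],[[0,0,0],-0.18],[[0,0,0],-0.18],[[0,0,0],-0.18],[[0,0,0],-0.18],[[0,0,0],-0.18],[[0,0,0],-0.18],[[0,0,0],-0.18]]'
python3 -m handwheel '[[[0,0,0],-0.18],[[0,0,0],-0.03],[[0,0,0],0],[[0,0,0],0],[[0,0,0],0],[[0,0,0],0],[[0,0,0],0],[[0,0,0],0],[[0,0,0],0],[[0,0,0],0]]'
python3 look.py penblock tote lid; python3 ptool.py
```

```text
clock: 60.7
eef_pos: [631.4, 111.5, 276.6]
eef_rot: [2.097, 1.566, 0.084]
wrist_force: [-0.1, 0.0, -1.1]
finger_gap: 23.7
clock: 61.95
eef_pos: [631.0, 111.4, 273.4]
eef_rot: [0.182, 1.57, -0.025]
wrist_force: [0.6, -0.7, -0.5]
finger_gap: 23.9
clock: 63.2
eef_pos: [631.3, 111.9, 271.7]
eef_rot: [-2.66, 1.571, -2.663]
wrist_force: [-0.8, 0.4, -0.8]
finger_gap: 23.7
top penblock 0.97 [142. 231.] zt 39 [532.3 423.2] 78 40 1.556
top penblock 0.55 [205. 169.] zt 219 [560.  189.5] 175 77 0.832
top tote 0.86 [466. 206.] zt 53 [ 499.2 -401. ] 190 163 0.095
top lid 0.89 [378. 144.] zt 241 [ 644.9 -168.2] 262 11 1.129
top lid 0.5 [360. 170.] zt 218 [ 641.5 -166.7] 261 39 1.242
scene penblock 0.67 [388. 256.] zt 40 [529.8 423.7] 76 44 -1.558
scene penblock 0.38 [323. 292.] zt 6 [606.3 239.1] 174 139 -0.243
scene tote 0.67 [149. 192.] zt 57 [ 523.8 -336.2] 292 260 -1.477
scene lid 0.68 [196. 221.] zt 246 [ 648.2 -160.8] 247 8 1.135
[631.286 111.867 271.729] yaw -0.002761897579106016 [ 0.118  0.479  1.148 -0.     1.514 -1.45 ]
handle x(top) [-10.926  -9.832] y [-11.936  10.383] z [-28.369  -1.888  88.786]
35 47 dowel xtop [0.486 1.246] y [-4.32  -1.089  2.7  ]
47 264 dowel xtop [0.749 1.871] y [-5.699 -1.089  3.529]
83 218 dowel xtop [0.597 1.513] y [-4.706 -0.509  3.24 ]
95 56 dowel xtop [0.857 1.889] y [-4.938 -1.11   3.136]
```

```bash
python3 -m handwheel '[[[0,29.8,-23.3],0],[[0,29.8,-23.3],0],[[0,29.8,-23.3],0],[[0,29.8,-23.3],0],[[0,29.8,-23.3],0],[[0,29.8,-23.3],0],[[0,29.8,-23.3],0],[[0,29.8,-23.3],0],[[0,29.8,-23.3],0],[[0,29.8,-23.3],0]]'
python3 -m handwheel '[[[0,0,0],0],[[30,0,0],0],[[40,0,0],0],[[40,0,0],0],[[40,0,0],0],[[30,0,0],0],[[0,0,0],0],[[0,0,0],0],[[0,0,0],0],[[0,0,0],0]]'
```

```text
clock: 64.95
eef_pos: [398.3, 411.4, 271.9]
eef_rot: [0.633, 1.571, 0.631]
wrist_force: [0.4, 0.3, 0.1]
finger_gap: 23.9
clock: 66.2
eef_pos: [399.4, 410.7, 92.7]
eef_rot: [0.736, 1.569, 0.733]
wrist_force: [0.4, -0.1, -0.9]
finger_gap: 23.7
```

```bash
python3 -m handwheel '[[[20,-1.5,0],0],[[20,0,0],0],[[15,0,0],0],[[6,0,0],0],[[2,0,0],0],[[1,0,0],0],[[0,0,0],0],[[0,0,0],0],[[0,0,0],0],[[0,0,0],0]]'
python3 - <<'E'
from h import *
s,R=state();print(s["wrist_force"],s["eef_pos"])
E
python3 -m handwheel '[[[0.5,0,0],0],[[0,0,0],0],[[0,0,0],0],[[0,0,0],0],[[0,0,0],0],[[0,0,0],0],[[0,0,0],0],[[0,0,0],0],[[0,0,0],0],[[0,0,0],0]]' -
python3 -m handwheel '[[[0,0,0],0],[[0,0,0],0],[[0,0,0],0],[[0,0,0],0],[[0,0,0],0],[[-10,0,0],0],[[-30,0,0],0],[[-40,0,0],0],[[-40,0,0],0],[[-40,0,0],0]]' 130
python3 - <<'E'
from h import *
s,R=state();c=manip.camera("wrist");W=cloud(c);print(s["eef_pos"])
q=((W-[451.2,423,0]));m=(abs(q[...,0])<110)&(abs(q[...,1])<45)&(W[...,2]>28)&(W[...,2]<60)&(q[...,0]<50)
P=W[m];print("handle",rect(P),np.percentile(P[:,2],[5,50,95]))
E
python3 look.py pin
```

```text
clock: 67.45
eef_pos: [399.1, 409.0, 27.8]
eef_rot: [1.068, 1.571, 1.065]
wrist_force: [-0.1, -1.1, 0.1]
finger_gap: 23.7
[-0.104 -1.144  0.069] [399.135 409.03   27.809]
clock: 68.7
eef_pos: [399.1, 409.0, 27.2]
eef_rot: [-2.144, 1.571, -2.147]
wrist_force: [-0.0, -0.3, -0.6]
finger_gap: 23.8
clock: 69.95
eef_pos: [399.0, 408.9, 189.4]
eef_rot: [0.76, 1.57, 0.757]
wrist_force: [0.5, 0.6, 0.4]
finger_gap: 46.3
[398.986 408.948 189.404]
handle (array([400.474, 408.171]), 59.443748474121094, 23.995973587036133, np.float64(-0.0005659217316420495)) [34.476 36.667 37.845]
top pin 0.64 [108. 161.] zt 34 [638.8 525.7] 60 25 -1.075
top pin 0.64 [209. 164.] zt 217 [604.7 233.2] 88 18 -0.303
top pin 0.59 [148. 223.] zt 29 [473.8 407.1] 34 8 0.007
top pin 0.43 [361. 170.] zt 219 [ 642.6 -167.3] 262 15 1.129
scene pin 0.82 [408. 324.] zt 33 [637.3 526.4] 60 25 -1.031
scene pin 0.78 [388. 245.] zt 39 [402.7 408.8] 57 24 -0.016
scene pin 0.7 [366. 191.] zt 34 [202.8 285.9] 58 25 -1.09
[398.867 408.77  186.793] yaw -0.0027834777288618154 [ 0.734  0.372  1.496 -0.     1.275 -0.834]
```

```bash
python3 -m handwheel '[[[-50,0,0],0],[[-55,0,0],0],[[-40,-20,5],0],[[0,-50,12],0],[[0,-50,12],0],[[0,-50,12],0],[[0,-50,12],0],[[0,-50,12],0],[[0,-50,12],0],[[0,-50,12],0]]'
python3 -m handwheel '[[[0,-50,10],0],[[0,-50,8],0],[[0,-50,0],0],[[0,0,0],0.18],[[0,0,0],0.18],[[0,0,0],0.076],[[0,0,0],0],[[0,0,0],0],[[0,0,0],0],[[0,0,0],0]]' 146
cat > lights.py <<'E'
from h import *
s,R=state();c=manip.camera("wrist");W=cloud(c);print(s["eef_pos"],"yaw",np.arctan2(R[1,2],R[0,2]))
if len(sys.argv)>1: save(c,sys.argv[1])
for q in manip.cut_out("light_a","wrist")[:6]:
    P=W[q["region"]&(c["z_map"]>0)]
    if len(P)<20: continue
    zt=np.percentile(P[:,2],90);P=P[P[:,2]>zt-20];r=rect(P);print(round(q["confidence"],2),q["centre"],len(P),"zt",zt,r,"tool shift",(R.T@(np.r_[r[0],0]-s["eef_pos"]))[1:])
E
python3 lights.py wl1
```

```text
clock: 71.45
eef_pos: [487.0, 37.1, 331.1]
eef_rot: [-3.141, 1.569, 3.139]
wrist_force: [0.9, 1.2, -0.7]
finger_gap: 46.2
clock: 72.7
eef_pos: [504.7, -111.2, 332.2]
eef_rot: [-2.776, 1.571, 3.069]
wrist_force: [-0.4, -0.1, -0.1]
finger_gap: 39.7
[ 504.661 -111.239  332.184] yaw -0.43817367623717257
0.9 [215.9, 197.0] 1771 zt 58.28033650588168 (array([ 505.264, -196.581]), 115.23641967773438, 28.716571807861328, np.float64(-0.5858498331837652)) tool shift [-77.012  36.783]
0.66 [263.1, 200.3] 1662 zt 58.40914038129745 (array([ 529.066, -137.728]), 114.17988586425781, 28.265869140625, np.float64(-0.58551607252015)) tool shift [-13.621  33.366]
0.57 [311.8, 198.3] 1760 zt 58.29203735898879 (array([562.46, -81.24]), 115.41893005371094, 28.723648071289062, np.float64(-0.5852046824096933)) tool shift [51.699 39.638]
0.41 [276.5, 301.2] 2650 zt 204.89576981939928 (array([584.437, -96.981]), 193.7946319580078, 175.83538818359375, np.float64(-0.5512688861661674)) tool shift [46.77  66.218]
```

View pics/wl1.png

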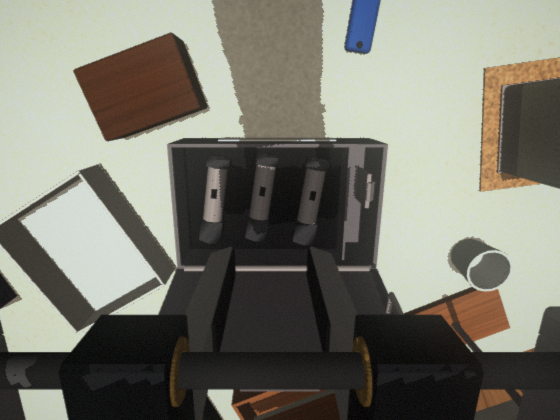

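```bash
python3 -m handwheel '[[[20,0,0],0.147],[[30,-35,23],0],[[40,-35.9,24.6],0],[[45,0,0],0],[[45,0,0],0],[[40,0,0],0],[[30,0,0],0],[[20,0,0],0],[[0,0,0],0],[[0,0,0],0]]' 146 25
python3 lights.py
```

```text
clock: 74.05
eef_pos: [505.6, -196.9, 63.2]
eef_rot: [0.142, 1.57, -0.444]
wrist_force: [-0.0, -0.4, -0.6]
finger_gap: 40.4
[ 505.557 -196.857   63.172] yaw -0.5856841922933266
0.91 [386.3, 219.8] 9367 zt 57.9281580798457 (array([ 519.784, -141.351]), 102.41001892089844, 45.61041259765625, np.float64(-0.58654891296991)) tool shift [ 54.109 -18.896]
0.81 [271.6, 249.0] 9241 zt 58.31030418215547 (array([ 505.552, -196.796]), 115.59398651123047, 28.627105712890625, np.float64(-0.5844944173469688)) tool shift [ 0.038 -0.108]
0.66 [501.5, 221.9] 12150 zt 58.06769000171524 (array([562.509, -81.326]), 115.3278579711914, 30.469654083251953, np.float64(-0.5857709370364717)) tool shift [127.747 -16.472]
```

```bash
python3 -m handwheel '[[[10,0,0],0],[[7,0,0],0],[[2,0,0],0],[[0,0,0],0],[[0,0,0],0],[[0,0,0],0],[[0,0,0],0],[[0,0,0],0],[[0,0,0],0],[[0,0,0],0]]' 146
python3 -m handwheel '[[[0,0,0],0],[[0,0,0],0],[[0,0,0],0],[[0,0,0],0],[[0,0,0],0],[[0,0,0],0],[[-20,0,0],0],[[-40,0,0],0],[[-40,0,0],0],[[-25,0,0],0]]' 255 25
python3 -m handwheel '[[[0,-35,22.8],0],[[0,-35,22.8],0],[[0,-35,22.8],0],[[0,-35,22.8],0],[[0,-35,22.8],0],[[0,-34.5,22.5],0],[[0,0,0],-0.18],[[0,0,0],-0.18],[[0,0,0],-0.18],[[0,0,0],-0.075]]'
python3 look.py tote
```

```text
clock: 75.4
eef_pos: [505.1, -196.7, 43.3]
eef_rot: [0.086, 1.571, -0.499]
wrist_force: [-0.2, -0.5, -0.3]
finger_gap: 40.1
clock: 76.65
eef_pos: [505.3, -196.8, 170.1]
eef_rot: [0.101, 1.569, -0.485]
wrist_force: [0.1, -0.0, -1.9]
finger_gap: 25.6
clock: 77.9
eef_pos: [502.9, -446.7, 167.8]
eef_rot: [2.453, 1.57, 2.486]
wrist_force: [0.3, 0.5, -1.3]
finger_gap: 25.1
top tote 0.68 [457. 203.] zt 47 [ 524.8 -357.3] 245 139 -0.557
scene tote 0.91 [150. 189.] zt 55 [ 495.7 -401. ] 196 164 0.086
[ 502.957 -446.686  168.017] yaw 0.027254885008974685 [-0.781  0.615  1.181 -0.     1.346 -2.379]
```

```bash
python3 -m handwheel '[[[30,0,0],0],[[40,0,0],0],[[40,0,0],0],[[25,0,0],0],[[10,0,0],0],[[2,0,0],0],[[0,0,0],0],[[0,0,0],0],[[0,0,0],0],[[0,0,0],0]]'
python3 -m handwheel '[[[0,0,0],0],[[0,0,0],0],[[0,0,0],0],[[0,0,0],0],[[-15,0,0],0],[[-30,0,0],0],[[-40,0,0],0],[[-40,0,0],0],[[-40,0,0],0],[[-20,0,0],0]]' 168
python3 lights.py; python3 look.py tote
```

```text
clock: 79.35
eef_pos: [503.1, -446.8, 21.5]
eef_rot: [-0.776, 1.57, -0.747]
wrist_force: [0.0, 1.3, -1.0]
finger_gap: 25.4
clock: 80.6
eef_pos: [503.4, -447.0, 210.3]
eef_rot: [-0.81, 1.567, -0.781]
wrist_force: [0.6, -0.9, -1.2]
finger_gap: 32.0
[ 503.374 -447.005  210.262] yaw 0.029223945806370465
0.88 [272.0, 185.6] 2830 zt 32.41980516282075 (array([ 502.937, -447.739]), 115.12801361083984, 28.060773849487305, np.float64(0.030332324987404347)) tool shift [-0.092 -1.057]
0.79 [549.5, 256.5] 1176 zt 58.62922274892719 (array([ 556.937, -156.984]), 50.30563735961914, 30.12027359008789, np.float64(-0.5777461668817896)) tool shift [288.96   61.416]
0.56 [509.0, 226.8] 2885 zt 115.00106930471254 (array([ 550.841, -295.244]), 218.0240936279297, 32.321266174316406, np.float64(0.970486194682274)) tool shift [150.938  51.283]
top tote 0.66 [458. 203.] zt 48 [ 498.8 -399.6] 190 160 0.091
scene tote 0.84 [153. 192.] zt 57 [ 510.9 -359.8] 241 229 -1.466
[ 502.765 -446.407  205.033] yaw 0.029197234456733456 [-0.781  0.59   1.135  0.     1.419 -2.381]
```

```bash
python3 -m handwheel '[[[0,51.3,5.9],0],[[0,51.3,5.9],0],[[0,51.3,5.9],0],[[0,51.3,5.9],0],[[0,51.3,5.9],0],[[0,51.4,5.8],0],[[0,0,0],0.18],[[0,0,0],0.18],[[0,0,0],0.18],[[0,0,0],0.075]]' 146
python3 -m handwheel '[[[20,0,0],0],[[35,0,0],0],[[40,0,0],0],[[35,0,0],0],[[12,0,0],0],[[0,0,0],0],[[0,0,0],0],[[0,0,0],0],[[0,0,0],0],[[0,0,0],0]]'
python3 lights.py
```

```text
clock: 82.15
eef_pos: [529.0, -137.7, 205.2]
eef_rot: [-2.873, 1.569, 2.821]
wrist_force: [0.3, 0.1, 0.3]
finger_gap: 40.2
clock: 83.4
eef_pos: [529.4, -137.9, 64.5]
eef_rot: [0.312, 1.57, -0.273]
wrist_force: [0.1, 0.4, -0.6]
finger_gap: 39.9
[ 529.429 -137.946   64.512] yaw -0.5858590771380683
0.81 [275.1, 248.3] 9089 zt 58.30357851682805 (array([ 529.683, -137.961]), 115.54335021972656, 28.56836700439453, np.float64(-0.5877344191291591)) tool shift [0.12  0.195]
0.67 [390.1, 225.4] 8429 zt 57.762588680064255 (array([548.723, -86.621]), 98.55728912353516, 53.940223693847656, np.float64(-0.5878196402840423)) tool shift [ 53.426 -12.327]
```

```bash
python3 -m handwheel '[[[10,0,0],0],[[8,0,0],0],[[2.5,0,0],0],[[0,0,0],0],[[0,0,0],0],[[0,0,0],0],[[0,0,0],0],[[0,0,0],0],[[0,0,0],0],[[0,0,0],0]]' 146
python3 -m handwheel '[[[0,0,0],0],[[0,0,0],0],[[0,0,0],0],[[0,0,0],0],[[0,0,0],0],[[0,0,0],0],[[-20,0,0],0],[[-40,0,0],0],[[-40,0,0],0],[[-25,0,0],0]]' 255 25
python3 -m handwheel '[[[0,-39.2,19.9],0],[[0,-39.2,19.9],0],[[0,-39.2,19.9],0],[[0,-39.2,19.9],0],[[0,-39.2,19.9],0],[[0,-39.2,19.9],0],[[0,0,0],-0.18],[[0,0,0],-0.18],[[0,0,0],-0.18],[[0,0,0],-0.075]]'
python3 look.py tote
```

```text
clock: 84.75
eef_pos: [529.3, -137.9, 43.7]
eef_rot: [-2.641, 1.571, 3.057]
wrist_force: [-0.5, 0.1, -0.5]
finger_gap: 40.1
clock: 86.0
eef_pos: [529.6, -138.0, 170.6]
eef_rot: [0.257, 1.569, -0.329]
wrist_force: [-0.5, -0.4, -0.9]
finger_gap: 25.5
clock: 87.25
eef_pos: [498.7, -399.9, 168.4]
eef_rot: [2.433, 1.57, 2.466]
wrist_force: [-0.1, -0.7, -1.8]
finger_gap: 25.3
top tote 0.7 [450. 198.] zt 54 [ 499.  -398.3] 190 161 0.071
top tote 0.56 [363. 177.] zt 215 [ 642.4 -167.1] 263 40 1.244
scene tote 0.91 [154. 192.] zt 55 [ 495.8 -386.5] 196 189 0.067
[ 498.723 -399.871  168.569] yaw 0.02723167778041859 [-0.733  0.538  1.299 -0.     1.305 -2.331]
```

Now place it, return for the third.

```bash
python3 -m handwheel '[[[30,0,0],0],[[40,0,0],0],[[40,0,0],0],[[25,0,0],0],[[10,0,0],0],[[2,0,0],0],[[0,0,0],0],[[0,0,0],0],[[0,0,0],0],[[0,0,0],0]]'
python3 -m handwheel '[[[0,0,0],0],[[0,0,0],0],[[0,0,0],0],[[0,0,0],0],[[-15,0,0],0],[[-30,0,0],0],[[-40,0,0],0],[[-40,0,0],0],[[-40,0,0],0],[[-20,0,0],0]]' 168
python3 lights.py; python3 look.py tote
```

```text
clock: 88.7
eef_pos: [498.9, -400.0, 22.0]
eef_rot: [-0.749, 1.57, -0.72]
wrist_force: [-0.4, 0.3, -1.0]
finger_gap: 25.3
clock: 89.95
eef_pos: [499.1, -400.2, 210.6]
eef_rot: [-0.766, 1.567, -0.737]
wrist_force: [0.2, 0.6, -0.3]
finger_gap: 32.2
[ 499.138 -400.183  210.597] yaw 0.029281436388518704
0.88 [548.7, 283.6] 1072 zt 58.176485342714216 (array([ 519.762, -202.224]), 273.7987365722656, 50.70219039916992, np.float64(0.9722412844196633)) tool shift [197.854  25.804]
0.71 [272.2, 186.4] 2836 zt 32.26056820434644 (array([ 498.767, -400.93 ]), 115.15721130371094, 28.090553283691406, np.float64(0.03172525394486736)) tool shift [-0.152 -0.999]
0.58 [226.0, 187.1] 2787 zt 32.512205908194034 (array([ 502.431, -447.385]), 114.25347137451172, 28.60930824279785, np.float64(0.031473689251585)) tool shift [-46.694   1.303]
top tote 0.67 [446. 199.] zt 56 [ 499.9 -401.3] 189 163 0.103
scene tote 0.96 [151. 189.] zt 57 [ 498.6 -382.1] 206 201 0.077
[ 498.506 -399.608  205.638] yaw 0.029270914988285712 [-0.733  0.51   1.254 -0.     1.379 -2.333]
```

```bash
python3 -m handwheel '[[[0,45.2,10.5],0],[[0,45.2,10.5],0],[[0,45.2,10.5],0],[[0,45.2,10.5],0],[[0,45.2,10.5],0],[[0,45.2,10.4],0],[[0,45.1,10.3],0],[[0,0,0],0.18],[[0,0,0],0.18],[[0,0,0],0.18]]' 146
python3 -m handwheel '[[[20,0,0],0.075],[[35,0,0],0],[[40,0,0],0],[[35,0,0],0],[[12,0,0],0],[[0,0,0],0],[[0,0,0],0],[[0,0,0],0],[[0,0,0],0],[[0,0,0],0]]'
python3 lights.py
```

```text
clock: 91.5
eef_pos: [562.4, -81.4, 205.7]
eef_rot: [-2.817, 1.569, 2.95]
wrist_force: [-0.7, 1.2, 0.2]
finger_gap: 40.5
clock: 92.75
eef_pos: [562.8, -81.7, 65.0]
eef_rot: [0.335, 1.57, -0.251]
wrist_force: [-0.3, -0.6, -0.0]
finger_gap: 40.0
[562.828 -81.652  65.02 ] yaw -0.5858295714793361
0.92 [273.3, 247.6] 9143 zt 58.35912597820153 (array([562.684, -81.169]), 115.72946166992188, 28.672969818115234, np.float64(-0.5862473765554865)) tool shift [ 0.314 -0.412]
```

```bash
python3 -m handwheel '[[[10,0,0],0],[[8,0,0],0],[[2.5,0,0],0],[[0,0,0],0],[[0,0,0],0],[[0,0,0],0],[[0,0,0],0],[[0,0,0],0],[[0,0,0],0],[[0,0,0],0]]' 146
python3 -m handwheel '[[[0,0,0],0],[[0,0,0],0],[[0,0,0],0],[[0,0,0],0],[[0,0,0],0],[[0,0,0],0],[[-20,0,0],0],[[-40,0,0],0],[[-40,0,0],0],[[-25,0,0],0]]' 255 25
python3 -m handwheel '[[[0,-37.9,13.5],0],[[0,-37.9,13.5],0],[[0,-37.9,13.5],0],[[0,-37.9,13.5],0],[[0,-37.9,13.5],0],[[0,-37.9,13.5],0],[[0,-38.1,13.5],0],[[0,0,0],-0.18],[[0,0,0],-0.18],[[0,0,0],-0.18]]'
python3 look.py tote
```

```text
clock: 94.1
eef_pos: [562.7, -81.6, 44.2]
eef_rot: [-1.043, 1.571, -1.629]
wrist_force: [-0.1, 0.7, 0.2]
finger_gap: 40.1
clock: 95.35
eef_pos: [562.9, -81.7, 171.1]
eef_rot: [0.326, 1.569, -0.259]
wrist_force: [-0.1, 0.4, -2.6]
finger_gap: 25.3
clock: 96.6
eef_pos: [494.5, -355.1, 168.9]
eef_rot: [2.62, 1.57, 2.58]
wrist_force: [0.1, -0.8, -0.7]
finger_gap: 25.5
top tote 0.91 [440. 192.] zt 58 [ 534.3 -336.7] 188 87 -0.538
top tote 0.55 [264. 109.] zt 60 [757.3 106.9] 62 62 1.082
scene tote 0.73 [158. 197.] zt 57 [ 496.8 -400.8] 195 163 0.096
scene tote 0.71 [322. 293.] zt 6 [609.6 236.7] 171 152 -0.148
scene tote 0.48 [321. 259.] zt 211 [604.1 233.2] 87 19 -0.304
[ 494.577 -355.034  169.052] yaw -0.05023443049660763 [-0.683  0.47   1.399 -0.     1.273 -2.203]
```

```bash
python3 -m handwheel '[[[30,0,0],-0.075],[[40,0,0],0],[[40,0,0],0],[[25,0,0],0],[[10,0,0],0],[[2,0,0],0],[[0,0,0],0],[[0,0,0],0],[[0,0,0],0],[[0,0,0],0]]'
python3 -m handwheel '[[[0,0,0],0],[[0,0,0],0],[[0,0,0],0],[[0,0,0],0],[[-15,0,0],0],[[-30,0,0],0],[[-50,0,0],0],[[-55,0,0],0],[[-55,0,0],0],[[-50,0,0],0]]' 168
python3 lights.py wl2; python3 look.py lid pin
```

```text
clock: 98.05
eef_pos: [494.8, -355.1, 22.5]
eef_rot: [-0.76, 1.57, -0.731]
wrist_force: [-0.9, -0.6, -1.6]
finger_gap: 25.3
clock: 99.3
eef_pos: [494.4, -354.9, 280.8]
eef_rot: [-0.698, 1.569, -0.669]
wrist_force: [0.2, -0.0, 0.0]
finger_gap: 32.0
[ 494.426 -354.851  280.753] yaw 0.029212923728571264
0.91 [269.8, 172.3] 2027 zt 32.403835470149936 (array([ 493.196, -355.965]), 114.91515350341797, 27.982986450195312, np.float64(0.04673809846267307)) tool shift [-0.725 -1.683]
0.89 [195.1, 179.0] 2092 zt 32.381221383430486 (array([ 502.763, -447.563]), 114.87499237060547, 29.21523666381836, np.float64(0.03472343653888932)) tool shift [-92.563   5.204]
0.57 [235.4, 178.8] 2012 zt 32.362582068531445 (array([ 498.617, -400.65 ]), 114.9896011352539, 28.718040466308594, np.float64(0.034029198296381624)) tool shift [-45.549   2.431]
top lid 0.65 [377. 144.] zt 242 [ 645.7 -168.5] 264 12 1.131
top pin 0.89 [149. 248.] zt 39 [424.7 409. ] 100 25 0.005
top pin 0.79 [189. 333.] zt 34 [203.8 285.5] 61 22 -1.005
top pin 0.72 [111. 161.] zt 34 [638.7 526.3] 60 26 -1.067
top pin 0.41 [282. 258.] zt 17 [387.   72.9] 69 33 -0.587
scene lid 0.56 [196. 220.] zt 246 [ 648.  -162.5] 251 8 1.139
scene lid 0.47 [390. 264.] zt 40 [530.2 423.3] 76 43 1.553
scene pin 0.74 [389. 244.] zt 40 [402.  408.4] 62 23 -0.031
scene pin 0.73 [367. 187.] zt 34 [202.5 285.8] 60 25 -1.001
scene pin 0.71 [408. 326.] zt 33 [636.7 525.8] 61 25 -1.066
[ 494.409 -354.848  276.079] yaw 0.029225611049660066 [-0.683  0.4    1.25  -0.     1.494 -2.283]
```

View pics/wl2.png

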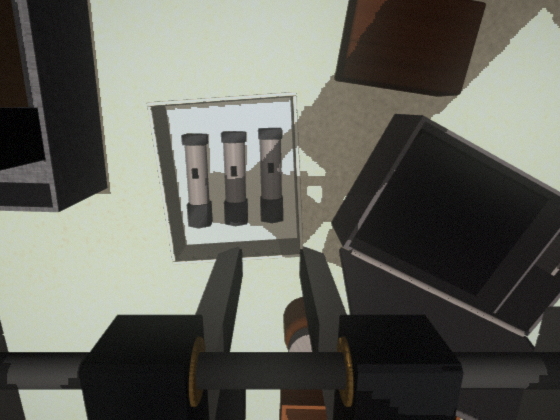

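```bash
python3 -m handwheel '[[[-22,0,0],0],[[0,32.8,38.2],0],[[0,32.9,38.2],0],[[0,32.9,38.2],0],[[0,32.9,38.3],0],[[0,32.9,38.3],0],[[0,0,0],0.16],[[0,0,0],0.16],[[0,0,0],0.148],[[0,0,0],0]]' 255 20
cat > org.py <<'E'
from h import *
s,R=state();p=s["eef_pos"];d=p[:2]-[545,-121.2]
print("TCP own x,y,z",d@[.905,-.4255],d@[.4255,.905],p[2],"yaw",np.arctan2(R[1,2],R[0,2]),"F tool",R.T@s["wrist_force"],s["clock"])
E
python3 org.py
```

```text
clock: 100.95
eef_pos: [680.9, -185.1, 298.3]
eef_rot: [-3.015, 1.569, 2.831]
wrist_force: [0.4, -0.6, -0.0]
finger_gap: 0.4
TCP own x,y,z 150.22434474407515 -0.022312669744000927 298.26666463214104 yaw -0.43786296064191493 F tool [-0.001 -0.371  0.626] 100.95
```

```bash
python3 -m handwheel '[[[30,0,0],0],[[30,0,0],0],[[28,0,0],0],[[0,0,-10],0],[[0,0,-10],0],[[0,0,-10],0],[[0,0,-10],0],[[0,0,-10],0],[[0,0,-10],0],[[0,0,0],0]]'
python3 -m handwheel '[[[0,0,-15],0],[[4,0,-16.5],0],[[4,0,-16.5],0],[[9,0,-15],0],[[10,0,-14],0],[[13,0,-12],0],[[13,0,-11],0],[[13,0,-6],0],[[13,0,-6],0],[[0,0,0],0]]'
python3 org.py; python3 look.py lid
```

```text
clock: 102.2
eef_pos: [626.3, -159.4, 211.4]
eef_rot: [-0.098, 1.571, -0.537]
wrist_force: [1.3, -0.3, -0.0]
finger_gap: 0.6
clock: 103.45
eef_pos: [524.8, -111.9, 131.3]
eef_rot: [-2.992, 1.569, 2.852]
wrist_force: [-0.8, 0.1, 1.1]
finger_gap: 0.2
TCP own x,y,z -22.190067006196593 -0.18104791273594548 131.2943293398303 yaw -0.43871050059662714 F tool [-1.108 -0.247 -0.729] 103.45
top lid 0.68 [408. 270.] zt 58 [ 345.5 -202.1] 153 89 1.435
top lid 0.55 [325. 187.] zt 130 [498.4 -99.7] 263 120 1.104
scene lid 0.8 [217. 216.] zt 126 [ 509.5 -101.5] 258 95 1.07
[ 525.634 -112.254  132.666] yaw -0.43882242022954115 [-0.279  0.356  1.652 -0.     1.133 -1.41 ]
```

Lid is following; press it down.

```bash
python3 -m handwheel '[[[8,0,-5],0],[[8,0,-5],0],[[6,0,-5],0],[[4,0,-5],0],[[3,0,-3],0],[[0,0,0],0],[[1,0,0],0],[[0,0,0],0],[[0,0,0],0],[[0,0,0],0]]'
python3 org.py
python3 -m handwheel '[[[1,0,0],0],[[1,0,0],0],[[0.5,0,0],0],[[0.5,0,0],0],[[0,0,0],0],[[0,0,0],0],[[0,0,0],0],[[0,0,0],0],[[0,0,0],0],[[0,0,0],0]]'
python3 org.py
```

```text
clock: 104.9
eef_pos: [504.2, -102.2, 102.4]
eef_rot: [-3.097, 1.57, 2.748]
wrist_force: [-4.0, 2.0, 8.1]
finger_gap: 0.3
TCP own x,y,z -45.07129725620234 -0.14270879348217824 102.4462383119468 yaw -0.43875277784087763 F tool [-8.11   0.113 -4.503] 104.9
clock: 106.15
eef_pos: [504.2, -102.2, 100.5]
eef_rot: [-3.109, 1.57, 2.736]
wrist_force: [-12.7, 2.7, 21.4]
finger_gap: 0.2
TCP own x,y,z -45.02126920135439 -0.12106157828522178 100.51633048052236 yaw -0.4386905136535425 F tool [-21.387  -2.947 -12.697] 106.15
```

```bash
python3 -m handwheel '[[[-5,0,0],0],[[-15,0,0],0],[[-30,0,0],0],[[-50,0,0],0],[[-50,0,-10],0],[[-40,0,-20],0],[[0,0,-30],0],[[0,0,-30],0],[[0,0,-30],0],[[0,0,0],0]]' 0
python3 -m handwheel '[[[0,0,0],0],[[0,0,0],0],[[0,0,0],0],[[0,0,0],0],[[0,0,0],0],[[0,0,0],0],[[0,0,0],0],[[0,0,0],0],[[0,0,0],0],[[0,0,0],0]]'
python3 look.py organizer can pin tote tealight jar bottle keycap shoebrush woodbox light_a
python3 - <<'E'
from h import *
c=manip.camera("scene");save(c,"fin",None,1.4)
W=cloud(c);c2=manip.camera("top")
ex=np.array([.905,-.4255]);
q=manip.cut_out("organizer","scene")[0];P=W[q["region"]];L=P[(P[:,2]>80)&(P[:,2]<110)];a=(L[:,:2]-[545,-121.2])@ex
k=np.polyfit(a,L[:,2],1);print("lid slope along own x (neg=open)",k,np.std(L[:,2]-np.polyval(k,a)))
E
```

```text
clock: 107.4
eef_pos: [395.0, -50.9, 290.2]
eef_rot: [0.248, 1.569, -0.19]
wrist_force: [-0.2, 0.3, 0.4]
finger_gap: 93.5
clock: 108.65
eef_pos: [395.9, -51.3, 289.3]
eef_rot: [0.392, 1.571, -0.047]
wrist_force: [0.2, 0.0, 0.5]
finger_gap: 94.2
top organizer 0.56 [351. 188.] zt 96 [ 521.1 -109.6] 264 219 1.136
top organizer 0.54 [221. 192.] zt 7 [606.  239.8] 169 133 -0.303
top can 0.93 [210. 169.] zt 218 [605.1 233. ] 89 19 -0.302
top pin 0.83 [149. 250.] zt 40 [414.4 408.2] 79 25 0.003
top pin 0.73 [192. 332.] zt 34 [197.9 294.7] 84 24 -1.004
top pin 0.62 [109. 161.] zt 34 [637.8 526. ] 60 26 -1.06
top pin 0.42 [467. 206.] zt 57 [ 499.4 -401.3] 190 163 0.098
top tote 0.77 [470. 205.] zt 57 [ 499.2 -401.4] 190 163 0.095
top tote 0.5 [149. 245.] zt 40 [414.4 408.2] 79 25 0.003
top tealight 0.76 [265. 111.] zt 59 [756.5 106.3] 62 60 -1.53
top jar 0.9 [421. 126.] zt 87 [ 705.2 -296.3] 59 57 -1.533
top jar 0.44 [266. 112.] zt 59 [757.6 107. ] 63 61 0.473
top bottle 0.75 [182. 134.] zt 187 [697.3 313.4] 27 26 0.431
top keycap 0.53 [282. 257.] zt 17 [387.7  72.6] 68 33 -0.572
top keycap 0
[... 1049 characters left out ...]
 408.5] 64 24 -0.002
scene jar 0.66 [150. 246.] zt 86 [ 704.1 -295.6] 58 57 0.652
scene bottle 0.61 [334. 306.] zt 186 [698.2 314. ] 25 23 -1.114
scene keycap 0.52 [290. 210.] zt 16 [385.8  72.6] 69 35 -0.594
scene shoebrush 0.61 [354. 213.] zt 47 [341.6 274.9] 145 52 -1.171
scene woodbox 0.97 [225. 174.] zt 57 [ 341.6 -212.2] 135 92 1.433
scene light_a 0.69 [166. 200.] zt 35 [ 507.7 -353.7] 142 43 0.259
scene light_a 0.68 [140. 192.] zt 34 [ 502.4 -445.1] 116 30 0.072
scene light_a 0.65 [156. 192.] zt 34 [ 516.4 -395.4] 150 45 0.201
[395.863 -51.342 289.263] yaw -0.4387922009689543 [-0.221 -0.099  1.79   0.     1.45  -1.353]
lid slope along own x (neg=open) [-0.014 92.728] 2.255339303735112
```

View pics/fin.png

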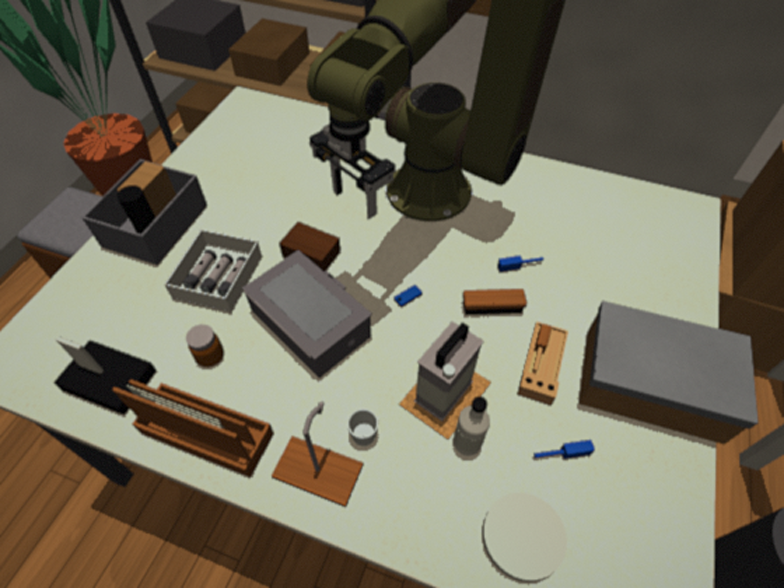

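```bash
python3 -c "
from cell import manip;print(manip.sign_off())"
```

```text
the job is handed in; nothing more can be done
None
```

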